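Set out a wet-sieving station

ROBOT

A 6-joint arm with a two-finger parallel gripper is mounted at the origin on the work surface. World frame = base frame: x ahead of the robot, y to its left, z up, the work surface at z = 0. Lengths are in m, angles in degrees, forces in N, time in s.
With the tool pointing down it reaches from about 0.25 to 0.725 m from the base axis. Payload 9.7 kg.
Tool frame: the origin (TCP) lies at the very end of the fingers, on their centre line; the grasp point (between the pads) lies 19 mm behind it (grip_depth is the distance from the TCP to the grasp point, in m); y points along the fingers, x is the direction in which the jaws open and shut, and the axes are right-handed (so a half turn about y gives the same grasp; the last joint's range is limited). The gripper opens to 85 mm and grips with 20 to 120 N. Pads are 22 mm wide; open, the fingers measure 114 mm over their backs; the gripper's body (76 mm by 85 mm) begins 54 mm behind the grasp point. The pads swing forward as they close: fully open they stand 13 mm farther back than shut.
Start: joints at [70.302, 4.979, 10.078, 95.1, 0, 90], TCP at [0.185, 0.518, 0.231] pointing down, gripper open.
Joint ranges: [-179.16, 179.16], [-48.56, 103.87], [-65.8, 70.77], [-126.05, 130.52], [-82.76, 87.17], [-180, 180]. Speed limits (degrees/s): [127.2, 127.2, 147.25, 180, 180, 180].

INTERFACE

Orientations are given as a 3x3 rotation matrix whose columns are the frame's x, y, z axes.
In Python, from cell import * gives the robot as it stands.
- The arm moves only by the tool step_arm, never from a script. Its argument "targets" is text: rows parted by semicolons, each of 7 numbers parted by spaces: the shift along the tool's x, y, z in mm, then the turn, a rotation vector about the tool's x, y, z in rad, then the finger opening in mm, from 0 to 85.4. In form: x y z wx wy wz fingers; .... A call has 1 to 8 rows; each row shifts and turns the pose as measured when the row begins, along the tool's axes as they then stand; what a row does not reach is not made up. A row lasts 1/8 s, in which the tool goes at most 62.5 mm and 10.7 degrees, less where a joint would pass 70% of its speed; a pose out of reach is approached as far as the arm can. A call is refused whole if a number of a shift passes 62.5 or a number of a turn 0.188, either way. A call with a gripper value outside its range is refused whole. The fingers move at their own pace and stop on an object; the grip force is fixed at half the most. Time passes only in rows, so rows that do not move let the fingers close. It gives the time, the measured TCP pose, the force and the opening at its end, in the units of the state.
- observe(): the state, without advancing time (a new reading comes with each control period).
- read_camera(name): name is "side" or "top"; returns a dict with "image" (384x512x3 uint8, red, green, blue), "depth" (384x512 float32, m along the optical axis (not along the pixel's ray), 0 where there is no reading), "K" (3x3 intrinsics, pixels), "T" (4x4, takes a point from camera to world coordinates). Camera axes: x right, y up, looking along -z (the intrinsics and any distortion apply to the point x, -y, -z); pixel columns grow to the right and rows downward; lengths in m; the calibration is good to about 2 mm. A picture is of the moment at which its call begins.
- finish_job(): hands the job in, once; it reports no verdict.
The state is a dict: "time_s": time; "joints": joint angles; "joint_velocities": joint speeds; "joint_torque": joint torques, N m; "tool_pos": TCP position; "eef_rot": TCP orientation; "contact_force": force on the tool from outside, world axes, zero at the start; "wrist_torque": the same for the moment, N m; "finger_gap": finger opening in m.
Only numpy, scipy, OpenCV 4.12 (cv2) and the standard library are available. Lean on these libraries where they do the work, as an engineer would, in place of code of your own. Each camera call takes 0.05 s, during which the arm holds its last target.

TASK

Set up the bench for wet-sieving a sediment sample: nest the fine-mesh sieve on the steel catch pot and the coarse-mesh sieve on top of the fine one, both seated fully home. Stand the empty beaker upright in the middle of the balance pan, the capped sample jar on the bench midway between the catch pot and the balance pan and in line with them, and the amber stain bottle on the bench just behind the catch pot's drip tray, straight beyond it as seen from the robot's side, with about a finger's width to spare. Do not disturb the specimen vial or the petri dish.

Things in the scene. Friction and masses are not known exactly. Their poses are not given: they have to be found in the camera images.
- fine_c (a point): Loose ring sieve of grey pipe, outer diameter 56 mm, bore 49 mm; a dark bevelled spigot (diameter 43 mm, 10 mm long) below it drops with 3 mm play into any 49 mm bore until the pipe's shoulder rests on the rim. The shorter one, dense mesh 20 mm below its rim: 50 mm tall, spigot included, 70 g. Point: on its axis, half-way up the pipe, 30 mm above its underside; z up its axis.
- coarse_c (a point): Loose ring sieve of grey pipe, outer diameter 56 mm, bore 49 mm; a dark bevelled spigot (diameter 43 mm, 10 mm long) below it drops with 3 mm play into any 49 mm bore until the pipe's shoulder rests on the rim. The taller one, open mesh (9 mm holes) 20 mm below its rim: 64 mm tall, spigot included, 90 g. Point: on its axis, half-way up the pipe, 37 mm above its underside; z up its axis.
- beaker_c (a point): Empty white plastic beaker, open at the top, diameter 50 mm at the foot to 52 mm at the rim, with a small pouring lip, 68 mm tall, wall 3 mm, 50 g, loose, upright. The point is on its axis, half-way up (34 mm above its underside); z is its axis, up.
- jar_c (a point): Sample jar full of brown sediment with a paper band and a white screw cap: diameter 56 mm, cap 54 mm, 78 mm tall in all, 220 g, loose, upright. The point is on its axis, half-way up (39 mm above its underside); z is its axis, up.
- stain_c (a point): Small amber glass bottle with a paper band and a narrow black cap: body diameter 40 mm up to 54 mm, then a sloping shoulder and a cap of diameter 25 mm, 82 mm tall in all, 110 g, loose, upright. The point is on its axis, half-way up (41 mm above its underside); z is its axis, up.
- pot_rim (a point): Centre of the mouth of the steel catch pot (outer diameter 56 mm, bore 49 mm), 70 mm above the bench; a short spout points to the robot; fixed in a grey drip tray (112 mm square, 12 mm high). x points away from the robot (behind), y to its left, z up. Seated, the fine sieve's underside is 10 mm below this point and its rim 40 mm above; the coarse sieve's underside is 30 mm above.
- pan (a point): Centre of the top of the round steel pan (diameter 116 mm, rigid, 72 mm above the bench) of a white laboratory balance. Its body is 155 mm wide, 54 mm high, and reaches 133 mm from the pan's axis towards the robot (display, keys) and 73 mm behind it. Fixed. x points to the balance's rear, z up; turned by up to 6 degrees.
- vial_c (a point): Bystander, to be left alone: specimen vial, pale glass with a black cap, diameter 26 mm, 55 mm tall, 30 g, loose, upright. The point is its centre, half-way up.
- dish_c (a point): Bystander, to be left alone: closed flat petri dish with small pebbles on it, diameter 62 mm, about 15 mm tall, 40 g, loose. The point is its centre, half-way up.

How it is judged (in metres and radians):
At the end, for the whole second after the job is handed in: Sieves seated: axes within 8 mm, heights within 4-5 mm; beaker within 20 mm of pan centre; jar on bench, 105-205 mm from both pot and pan axes, under 55 mm (pot) and 70 mm (pan) off in x; bottle on bench 72-145 mm behind pot axis, within 30 mm sideways; all upright within 0.08 rad, at rest (horizontal distance between fine_c and pot_rim below 0.008 m and z of fine_c in the frame of pot_rim between 0.016 and 0.024 m and horizontal distance between coarse_c and fine_c below 0.008 m and z of coarse_c in the frame of pot_rim between 0.062 and 0.072 m and horizontal distance between beaker_c and pan below 0.02 m and z of beaker_c in the frame of pan between 0.029 and 0.039 m and horizontal distance between jar_c and pot_rim between 0.105 and 0.205 m and horizontal distance between jar_c and pan between 0.105 and 0.205 m and x of jar_c in the frame of pot_rim between -0.055 and 0.055 m and x of jar_c in the frame of pan between -0.07 and 0.07 m and height (world z) of jar_c between 0.034 and 0.044 m and height (world z) of stain_c between 0.036 and 0.046 m and x of stain_c in the frame of pot_rim between 0.072 and 0.145 m and y of stain_c in the frame of pot_rim between -0.03 and 0.03 m and angle between each of fine_c, coarse_c, beaker_c, jar_c, stain_c's own z axis and vertical below 0.08 rad and linear speed of each of fine, coarse, beaker, jar, stain below 0.01 m/s); the robot touches nothing.
It fails at once if the specimen vial is pushed more than 20 mm or tipped (distance of vial_c from where it was at the start of the episode above 0.02 m or angle between vial_c's own z axis and vertical above 0.5 rad).
It fails at once if the petri dish is pushed more than 20 mm or tipped (distance of dish_c from where it was at the start of the episode above 0.02 m or angle between dish_c's own z axis and vertical above 0.5 rad).
It also fails if it takes over 136 s, if anything falls off the work surface, if the arm or the gripper's body presses on something with over 40 N, if the wrist force passes 120 N, or if a joint passes its speed limit or range.

## Working session

There is one attempt and no reset: what is moved stays moved. The work goes in short steps, Python scripts to look and compute and a tool call to move; the robot and the scene stay as the last step left them, time stands still between calls to the robot, and variables do not carry over. Pictures are saved under pics/ and viewed, and the job is handed in when it is done.

Besides the shell and the picture viewer there is one more tool, called after "Call:" as name(argument=value, ...), one argument or row to a line, values as JSON. step_arm: Moves the arm, as the interface text tells. Its arguments: {"type":"object","properties":{"targets":{"type":"string"}},"required":["targets"]}

```bash
ls; mkdir -p pics
python3 - <<'E'
from cell import *
import cv2,numpy as np
s=observe(); print({k:np.round(v,3).tolist() for k,v in s.items()})
for n in("top","side"):
    c=read_camera(n); cv2.imwrite(f"pics/{n}0.png",cv2.resize(c["image"][:,:,::-1],(800,600),interpolation=cv2.INTER_CUBIC)); np.savez(f"{n}0.npz",**c)
    print(n,c["K"],c["T"].round(3))
E
```

```text
pics
{'time_s': 0.0, 'joints': [70.302, 5.008, 10.035, 95.098, -0.001, 90.0], 'joint_velocities': [-0.012, 0.023, -0.052, -0.063, 0.068, -0.053], 'joint_torque': [0.0, -52.039, 46.479, 0.017, -0.0, 0.0], 'tool_pos': [0.185, 0.518, 0.231], 'eef_rot': [[0.337, -0.0, -0.941], [0.941, -0.001, 0.337], [-0.001, -1.0, -0.0]], 'contact_force': [0.488, -0.017, 0.178], 'wrist_torque': [0.017, 0.043, 0.026], 'finger_gap': 0.085}
top [[414.6800152    0.         260.89326104]
 [  0.         414.6800152  196.76729564]
 [  0.           0.           1.        ]] [[-0.015  0.998 -0.069  0.456]
 [-1.    -0.014  0.004  0.007]
 [ 0.003  0.069  0.998  1.151]
 [ 0.     0.     0.     1.   ]]
side [[484.12121525   0.         253.58274408]
 [  0.         484.12121525 185.2562276 ]
 [  0.           0.           1.        ]] [[ 0.98   0.109 -0.166  0.334]
 [-0.199  0.549 -0.812 -0.833]
 [ 0.003  0.829  0.56   0.668]
 [ 0.     0.     0.     1.   ]]
```

View pics/top0.png

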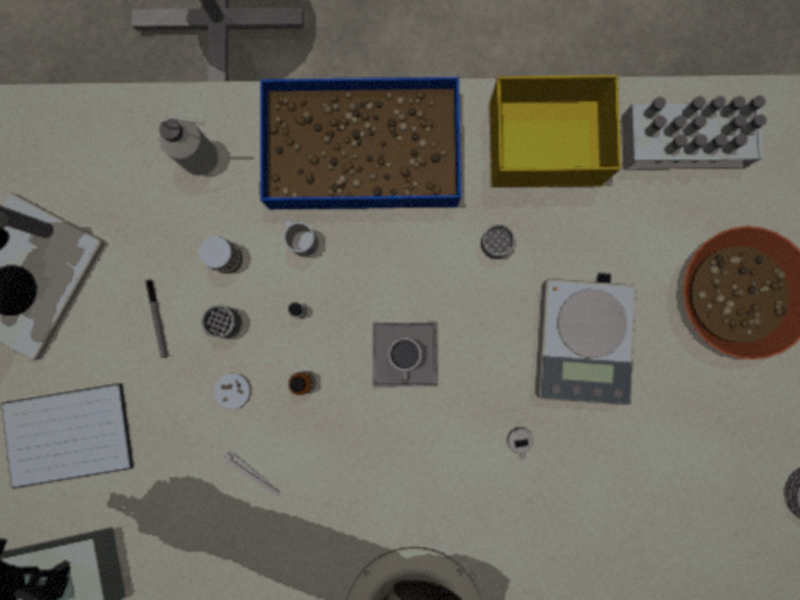

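View pics/side0.png

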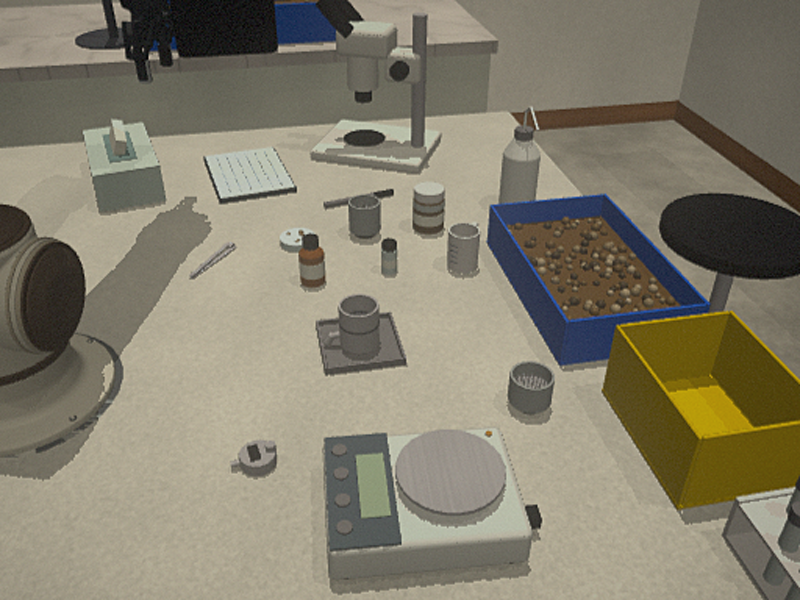

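```bash
cat > h.py <<'E'
import numpy as np,cv2
from scipy.optimize import least_squares
def cloud(c):
    d=c["depth"];K=c["K"];v,u=np.mgrid[0:384,0:512]
    x=(u-K[0,2])/K[0,0]*d;y=(v-K[1,2])/K[1,1]*d
    P=np.stack([x,-y,-d,np.ones_like(d)],-1)@c["T"].T
    P=P[...,:3].copy();P[d==0]=np.nan
    return P
def proj(c,p):
    q=np.linalg.inv(c["T"])@np.r_[p,1];K=c["K"]
    return K[0,0]*q[0]/-q[2]+K[0,2],-K[1,1]*q[1]/-q[2]*1+K[1,2]
E
python3 - <<'E'
from h import *
t=np.load("top0.npz");s=np.load("side0.npz")
T=cloud(t);S=cloud(s)
px=dict(fine=(498,241),coarse=(221,321),beaker=(302,239),jar=(218,253),stain=(300,383),pot=(405,353),vial=(296,310),dish=(232,390),pan=(592,323))
R=dict(fine=28,coarse=28,beaker=26,jar=28,stain=20,pot=28,vial=13,dish=31,pan=58)
H=dict(fine=50,coarse=64,beaker=68,jar=78,stain=82,pot=70,vial=55,dish=15,pan=72)
for n,(u,v) in px.items():
    u*=.64;v*=.64;h=H[n]/1000
    c=T[int(v)-6:int(v)+7,int(u)-6:int(u)+7].reshape(-1,3)
    c=np.nanmedian(c[c[:,2]>0.01],0)[:2]
    for nm,A in(("top",T),("side",S)):
        P=A.reshape(-1,3);P=P[~np.isnan(P[:,0])]
        r=np.hypot(*(P[:,:2]-c).T)
        Q=P[(r<R[n]/1000+.02)&(P[:,2]>max(.008,h-.035))&(P[:,2]<h+.02)]
        if len(Q)<5: print(n,nm,len(Q));continue
        # top surface
        W=Q[Q[:,2]>h-.008]
        mm=(W[:,:2].min(0)+W[:,:2].max(0))/2 if len(W) else 0
        ext=np.ptp(W[:,:2],axis=0) if len(W) else 0
        print(n,nm,len(Q),len(W),"med",np.round(c,3),"mid",np.round(mm,4),"ext",np.round(ext,3),"zmax",np.percentile(Q[:,2],[50,95]).round(3))
E
```

```text
fine top 378 98 med [ 0.648 -0.156] mid [ 0.6477 -0.1533] ext [0.055 0.054] zmax [0.033 0.053]
fine side 774 234 med [ 0.648 -0.156] mid [ 0.6452 -0.1568] ext [0.055 0.056] zmax [0.034 0.049]
coarse top 420 116 med [0.515 0.322] mid [0.5142 0.3226] ext [0.053 0.056] zmax [0.047 0.066]
coarse side 374 115 med [0.515 0.322] mid [0.5118 0.3209] ext [0.054 0.058] zmax [0.05  0.063]
beaker top 194 105 med [0.67 0.18] mid [0.6548 0.1861] ext [0.053 0.051] zmax [0.063 0.072]
beaker side 444 145 med [0.67 0.18] mid [0.6712 0.1838] ext [0.089 0.053] zmax [0.054 0.067]
jar top 422 343 med [0.628 0.318] mid [0.6288 0.3239] ext [0.053 0.053] zmax [0.078 0.082]
jar side 361 178 med [0.628 0.318] mid [0.6273 0.3199] ext [0.053 0.063] zmax [0.07  0.078]
stain top 183 77 med [0.409 0.182] mid [0.4075 0.1868] ext [0.023 0.024] zmax [0.062 0.085]
stain side 220 67 med [0.409 0.182] mid [0.405  0.1833] ext [0.024 0.024] zmax [0.062 0.081]
pot top 359 84 med [0.457 0.008] mid [0.4547 0.0107] ext [0.052 0.052] zmax [0.045 0.072]
pot side 620 194 med [0.457 0.008] mid [0.452  0.0074] ext [0.054 0.058] zmax [0.055 0.069]
vial top 89 65 med [0.532 0.192] mid [0.5338 0.195 ] ext [0.022 0.021] zmax [0.055 0.058]
vial side 155 55 med [0.532 0.192] mid [0.5307 0.1917] ext [0.023 0.023] zmax [0.041 0.055]
dish top 409 409 med [0.397 0.311] mid [0.3939 0.3121] ext [0.06  0.059] zmax [0.015 0.019]
dish side 182 182 med [0.397 0.311] mid [0.3913 0.3104] ext [0.057 0.063] zmax [0.013 0.016]
pan top 2668 1534 med [ 0.502 -0.302] mid [ 0.501  -0.3037] ext [0.112 0.113] zmax [0.071 0.076]
pan side 5147 3077 med [ 0.502 -0.302] mid [ 0.4994 -0.3059] ext [0.115 0.117] zmax [0.07  0.072]
```

Call:
step_arm(
  targets="0 0 0 0 -0.115 0 85;0 0 0 0 -0.115 0 85;0 0 0 0 -0.115 0 85;0 0 0 0 0 0 85",
)

```text
time_s: 0.6
tool_pos: [0.1851, 0.5171, 0.2289]
eef_rot: [[-0.01, -0.001, -1.0], [1.0, -0.004, -0.01], [-0.004, -1.0, 0.002]]
contact_force: [-0.6, -0.4, -0.2]
finger_gap: 0.0847
```

```bash
cat >> h.py <<'E'
def go(x,y,z):
    from cell import observe
    s=observe();p=np.array(s["tool_pos"]);R=np.array(s["eef_rot"])
    th=np.degrees(np.arctan2(R[1,0],R[0,0]))
    d=R.T@(np.array([x,y,z])-p)*1000
    Rt=np.array([[0,0,-1],[1,0,0],[0,-1,0.]])
    w=cv2.Rodrigues(R.T@Rt)[0].ravel()
    print("t",round(s["time_s"],2),"p",p.round(4),"theta",th.round(2),"gap",round(s["finger_gap"],4),"F",np.round(s["contact_force"],1),"d_tool",d.round(1),"w",w.round(3))
E
python3 -c "
from h import *
go(.406,.185,.15)"
```

```text
t 0.6 p [0.1851 0.5171 0.2289] theta 90.6 gap 0.0847 F [-0.6 -0.4 -0.2] d_tool [-334.1   80.  -217.5] w [-0.002  0.01  -0.004]
```

Call:
step_arm(
  targets="-47 8 -31 0 0.005 0 85;-47 8 -31 0 0 0 85;-47 8 -31 0 0 0 85;-47 8 -31 0 0 0 85;-47 8 -31 0 0 0 85;-47 8 -31 0 0 0 85;-47 8 -31 0 0 0 85;0 0 0 0 0 0 85",
)

```text
time_s: 1.6
tool_pos: [0.4064, 0.1774, 0.1701]
eef_rot: [[0.018, -0.002, -1.0], [1.0, -0.005, 0.018], [-0.005, -1.0, 0.002]]
contact_force: [-0.1, 0.6, 0.5]
finger_gap: 0.085
```

```bash
python3 -c "
from h import *
go(.406,.185,.018)"
```

```text
t 1.6 p [0.4064 0.1774 0.1701] theta 88.99 gap 0.085 F [-0.1  0.6  0.5] d_tool [  8.4 152.1   0.3] w [-0.002 -0.018 -0.005]
```

Call:
step_arm(
  targets="8 20 0 0 -0.018 0 85;0 25 0 0 0 0 85;0 25 0 0 0 0 85;0 0 0 0 0 0 85",
)

```text
time_s: 2.1
tool_pos: [0.4058, 0.1867, 0.0989]
eef_rot: [[0.009, -0.002, -1.0], [1.0, -0.004, 0.009], [-0.004, -1.0, 0.001]]
contact_force: [0.6, -0.8, -0.1]
finger_gap: 0.0849
```

```bash
cat >> h.py <<'E'
def pic(n,name,crop=None,s=1):
    from cell import read_camera
    c=read_camera(n);im=c["image"][:,:,::-1]
    np.savez("last_%s.npz"%n,**c)
    if crop: im=im[crop[1]:crop[3],crop[0]:crop[2]]
    f=min(800/im.shape[1],600/im.shape[0])
    cv2.imwrite("pics/%s.png"%name,cv2.resize(im,None,fx=f,fy=f,interpolation=cv2.INTER_CUBIC));return c
E
python3 -c "
from h import *
go(.406,.185,.018); pic('side','s1',(130,60,330,210))"
```

```text
t 2.1 p [0.4058 0.1867 0.0989] theta 89.5 gap 0.0849 F [ 0.6 -0.8 -0.1] d_tool [-1.3 80.9 -0.4] w [-0.001 -0.009 -0.004]
```

View pics/s1.png

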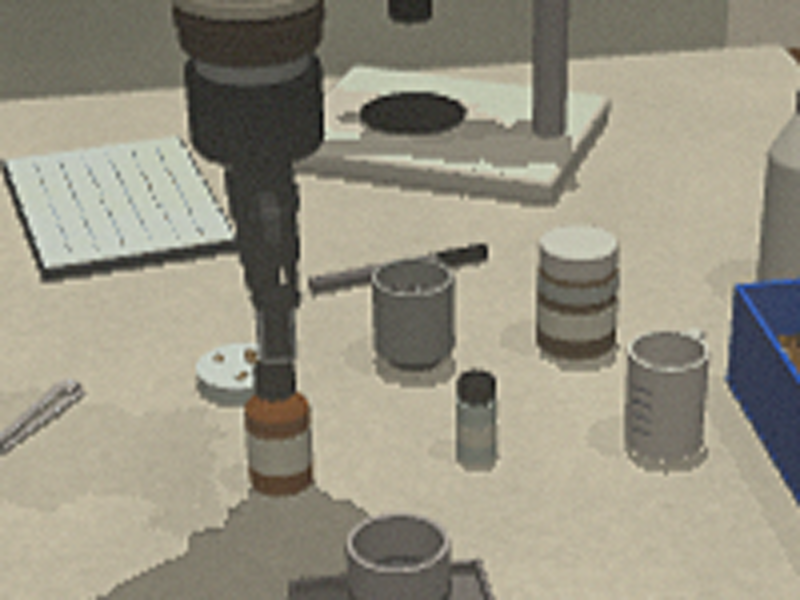

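The near finger (crop col 277) lines up with the bottle axis (col 279); nothing else is close. I'm going down.

Call:
step_arm(
  targets="-1 25 0 0 -0.009 0 85;0 25 0 0 0 0 85;0 25 0 0 0 0 85;0 5 0 0 0 0 85;0 0 0 0 0 0 85",
)

```text
time_s: 2.78
tool_pos: [0.4096, 0.1893, 0.026]
eef_rot: [[0.001, 0.009, -1.0], [1.0, 0.001, 0.001], [0.001, -1.0, -0.009]]
contact_force: [-0.2, 0.3, -0.1]
finger_gap: 0.0852
```

```bash
python3 -c "
from h import *
go(.406,.185,.018)"
```

```text
t 2.77 p [0.4096 0.1893 0.026 ] theta 89.95 gap 0.0852 F [-0.2  0.3 -0.1] d_tool [-4.3  7.9  3.6] w [ 0.009 -0.001  0.001]
```

Call:
step_arm(
  targets="-4 8 4 0.009 0 0 85;0 0 0 0 0 0 85",
)

```text
time_s: 3.02
tool_pos: [0.4063, 0.1856, 0.0195]
eef_rot: [[0.001, 0.002, -1.0], [1.0, 0.002, 0.001], [0.002, -1.0, -0.002]]
contact_force: [-0.4, -0.4, 0.0]
finger_gap: 0.085
```

Call:
step_arm(
  targets="0 0 0 0 0 0 36;0 0 0 0 0 0 36;0 0 0 0 0 0 36;0 0 0 0 0 0 36;0 0 0 0 0 0 36;0 0 0 0 0 0 36",
)

```text
time_s: 3.78
tool_pos: [0.407, 0.1858, 0.0207]
eef_rot: [[0.001, 0.003, -1.0], [1.0, 0.003, 0.001], [0.003, -1.0, -0.003]]
contact_force: [0.2, -0.2, 0.1]
finger_gap: 0.0385
```

```bash
python3 -c "
from h import *
go(.406,.185,.018)"
```

```text
t 3.77 p [0.407  0.1858 0.0207] theta 89.92 gap 0.0385 F [ 0.2 -0.2  0.1] d_tool [-0.8  2.7  1. ] w [ 0.003 -0.001  0.003]
```

Call:
step_arm(
  targets="0 -25 0 0 0 0 30;0 -35 0 0 0 0 30;0 -35 0 0 0 0 30;-25 -10 -20 0 0 0 30;-40 0 -35 0 0 0 30;-40 0 -35 0 0 0 30;-40 0 -35 0 0 0 30;0 0 0 0 0 0 30",
)

```text
time_s: 4.78
tool_pos: [0.5345, 0.0361, 0.1274]
eef_rot: [[-0.002, 0.002, -1.0], [1.0, 0.002, -0.002], [0.002, -1.0, -0.002]]
contact_force: [-1.1, 0.3, -0.7]
finger_gap: 0.0386
```

```bash
python3 -c "
from h import *
go(.561,.009,.018);pic('side','s2')"
```

```text
t 4.78 p [0.5345 0.0361 0.1274] theta 90.09 gap 0.0386 F [-1.1  0.3 -0.7] d_tool [-27.4 109.4 -26.3] w [0.002 0.002 0.002]
```

View pics/s2.png

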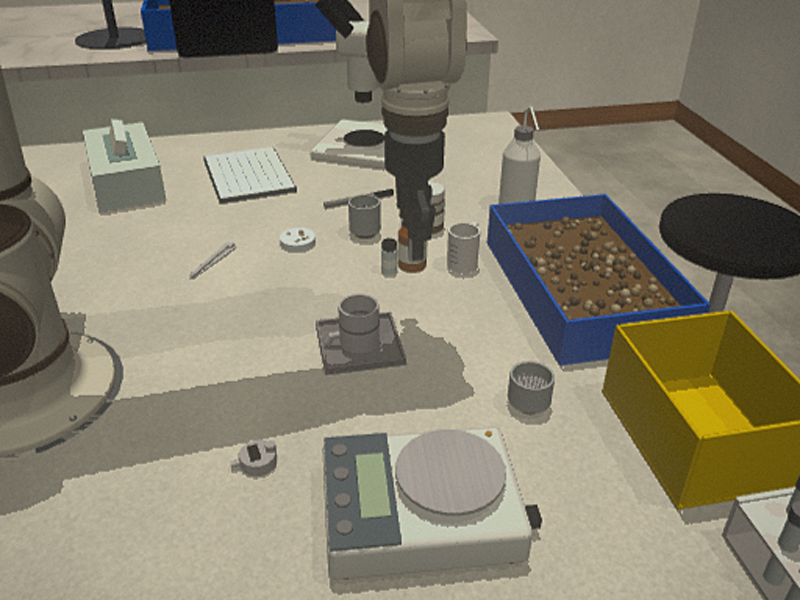

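The bottle is in the hand, clear of everything (picture cols 395-430, rows 225-270).

Call:
step_arm(
  targets="-27 10 -26 0 0.002 0 30;0 30 0 0 0 0 30;0 30 0 0 0 0 30;0 20 0 0 0 0 30;0 0 0 0 0 0 30",
)

```text
time_s: 5.45
tool_pos: [0.5576, 0.0144, 0.0353]
eef_rot: [[-0.005, -0.0, -1.0], [1.0, 0.004, -0.005], [0.004, -1.0, 0.0]]
contact_force: [-0.3, -0.4, -0.5]
finger_gap: 0.0385
```

```bash
python3 -c "
from h import *
go(.561,.009,.0205)"
```

```text
t 5.45 p [0.5576 0.0144 0.0353] theta 90.29 gap 0.0385 F [-0.3 -0.4 -0.5] d_tool [-5.5 14.8 -3.4] w [-0.     0.005  0.004]
```

Call:
step_arm(
  targets="-5 10 -3 0 0.005 0.004 30;0 3 0 0 0 0 30;0 0 0 0 0 0 30",
)

```text
time_s: 5.82
tool_pos: [0.5614, 0.0102, 0.0239]
eef_rot: [[-0.001, 0.002, -1.0], [1.0, -0.0, -0.001], [-0.0, -1.0, -0.002]]
contact_force: [1.0, -0.8, -0.3]
finger_gap: 0.0389
```

```bash
python3 -c "
from h import *
go(.561,.009,.0205)"
```

```text
t 5.83 p [0.5614 0.0102 0.0239] theta 90.06 gap 0.0389 F [ 1.  -0.8 -0.3] d_tool [-1.2  3.4  0.5] w [ 0.002  0.001 -0.   ]
```

Call:
step_arm(
  targets="-1 3 0 0 0 0 30;0 0 0 0 0 0 30;0 0 0 0 0 0 55;0 0 0 0 0 0 75;0 0 0 0 0 0 85",
)

```text
time_s: 6.45
tool_pos: [0.5623, 0.0091, 0.0221]
eef_rot: [[-0.001, 0.005, -1.0], [1.0, -0.0, -0.001], [-0.0, -1.0, -0.005]]
contact_force: [0.3, 0.2, -0.4]
finger_gap: 0.0851
```

Call:
step_arm(
  targets="0 -20 0 0 0 0 85;0 -35 0 0 0 0 85;0 -35 0 0 0 0 85;0 -35 0 0 0 0 85;0 0 0 0 0 0 85",
)

```text
time_s: 7.08
tool_pos: [0.5613, 0.0092, 0.1506]
eef_rot: [[-0.001, 0.004, -1.0], [1.0, -0.0, -0.001], [-0.0, -1.0, -0.004]]
contact_force: [0.5, -0.2, -0.5]
finger_gap: 0.085
```

```bash
python3 -c "
from h import *
go(.628,.322,.14);pic('side','s3',(180,80,340,200))"
```

```text
t 7.08 p [0.5613 0.0092 0.1506] theta 90.05 gap 0.085 F [ 0.5 -0.2 -0.5] d_tool [312.8  10.8 -66.9] w [ 0.004  0.001 -0.   ]
```

View pics/s3.png

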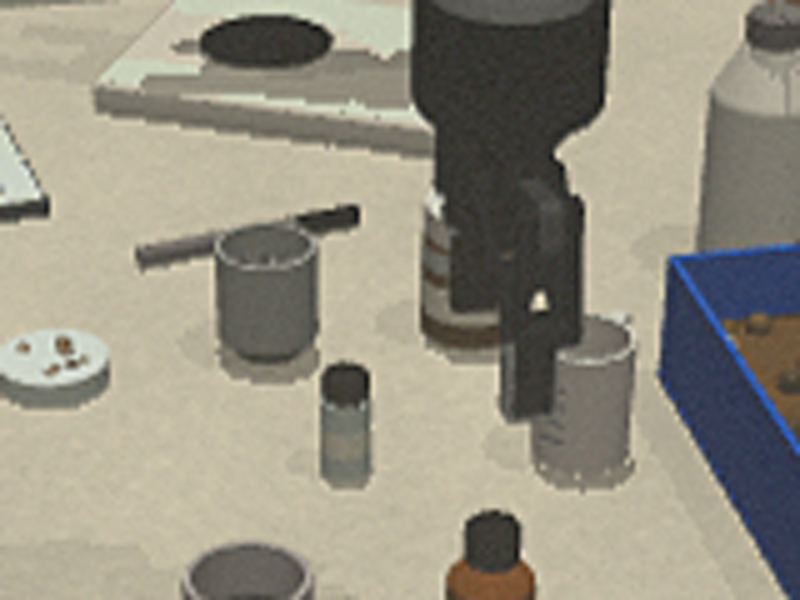

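Bottle stands upright, cap at crop (493, 540). I measure it with both cameras to see which calibration agrees with the TCP.

```bash
cat >> h.py <<'E'
def meas(name,c0,h,band=.008,R=.035):
    """bbox midpoint of the top surface, from both cameras (last_*.npz)"""
    for n in("top","side"):
        P=cloud(np.load("last_%s.npz"%n)).reshape(-1,3);P=P[~np.isnan(P[:,0])]
        W=P[(np.hypot(P[:,0]-c0[0],P[:,1]-c0[1])<R)&(P[:,2]>h-band)&(P[:,2]<h+.012)]
        if len(W)<8: print(name,n,"few",len(W));continue
        print(name,n,len(W),"mid",((W[:,:2].min(0)+W[:,:2].max(0))/2).round(4),"ext",np.ptp(W[:,:2],axis=0).round(3),"z95",np.percentile(W[:,2],95).round(4))
E
python3 -c "
from h import *
pic('top','t3')
meas('stain',(.562,.009),.082)
meas('pot',(.453,.009),.070)"
```

```text
stain top few 0
stain side 83 mid [0.5601 0.0067] ext [0.024 0.027] z95 0.0827
pot top few 0
pot side 193 mid [0.4522 0.0085] ext [0.054 0.059] z95 0.07
```

Call:
step_arm(
  targets="48 0 -10 0 0 0 85;48 0 -10 0 0 0 85;48 0 -10 0 0 0 85;48 0 -10 0 0 0 85;48 0 -10 0 0 0 85;48 0 -10 0 0 0 85;0 0 0 0 0 0 85;0 0 0 0 0 0 85",
)

```text
time_s: 8.18
tool_pos: [0.6176, 0.3038, 0.1319]
eef_rot: [[0.002, -0.017, -1.0], [1.0, -0.007, 0.002], [-0.007, -1.0, 0.017]]
contact_force: [0.1, 0.4, -0.3]
finger_gap: 0.0848
```

```bash
python3 -c "
from h import *
go(.628,.321,.022)"
```

```text
t 8.18 p [0.6176 0.3038 0.1319] theta 89.91 gap 0.0848 F [ 0.1  0.4 -0.3] d_tool [ 18.  109.6 -12.2] w [-0.017 -0.002 -0.007]
```

Call:
step_arm(
  targets="18 10 -12 -0.017 0 -0.007 85;0 30 0 0 0 0 85;0 30 0 0 0 0 85;0 20 0 0 0 0 85;0 0 0 0 0 0 85",
)

```text
time_s: 8.8
tool_pos: [0.6321, 0.3208, 0.0362]
eef_rot: [[0.007, 0.003, -1.0], [1.0, 0.001, 0.007], [0.001, -1.0, -0.003]]
contact_force: [-1.4, -0.0, -0.5]
finger_gap: 0.0849
```

```bash
python3 -c "
from h import *
go(.628,.321,.022)"
```

```text
t 8.8 p [0.6321 0.3208 0.0362] theta 89.61 gap 0.0849 F [-1.4 -0.  -0.5] d_tool [ 0.2 14.2  4.1] w [ 0.003 -0.007  0.001]
```

Call:
step_arm(
  targets="0 14 4 0.003 -0.007 0 85;0 0 0 0 0 0 70;0 0 0 0 0 0 45;0 0 0 0 0 0 45;0 0 0 0 0 0 45;0 0 0 0 0 0 45",
)

```text
time_s: 9.55
tool_pos: [0.6297, 0.3215, 0.0249]
eef_rot: [[0.0, 0.005, -1.0], [1.0, 0.004, 0.0], [0.004, -1.0, -0.005]]
contact_force: [-1.1, 0.3, -1.8]
finger_gap: 0.0547
```

```bash
python3 -c "
from h import *
go(.477,-.148,.15)"
```

```text
t 9.55 p [0.6297 0.3215 0.0249] theta 89.99 gap 0.0547 F [-1.1  0.3 -1.8] d_tool [-469.  -127.6  152.1] w [ 0.005 -0.     0.004]
```

Call:
step_arm(
  targets="0 -25 0 0 0 0 45;0 -40 0 0 0 0 45;0 -40 0 0 0 0 45;0 -35 0 0 0 0 45;-40 0 13 0 0 0 45;-48 0 15 0 0 0 45;-48 0 15 0 0 0 45;-48 0 15 0 0 0 45",
)

```text
time_s: 10.55
tool_pos: [0.5699, 0.135, 0.166]
eef_rot: [[-0.005, 0.003, -1.0], [1.0, 0.002, -0.005], [0.002, -1.0, -0.003]]
contact_force: [0.2, -0.5, -1.6]
finger_gap: 0.0547
```

Call:
step_arm(
  targets="-48 0 15 0 0 0 45;-48 0 15 0 0 0 45;-48 0 15 0 0 0 45;-48 0 15 0 0 0 45;-48 0 15 0 0 0 45;-30 0 10 0 0 0 45;0 0 0 0 0 0 45",
)

```text
time_s: 11.42
tool_pos: [0.4809, -0.1465, 0.1657]
eef_rot: [[-0.001, 0.005, -1.0], [1.0, 0.001, -0.001], [0.001, -1.0, -0.005]]
contact_force: [-0.3, 0.2, -1.3]
finger_gap: 0.0544
```

```bash
python3 -c "
from h import *
go(.477,-.148,.0245);pic('side','s4')"
```

```text
t 11.43 p [ 0.4809 -0.1465  0.1657] theta 90.05 gap 0.0544 F [-0.3  0.2 -1.3] d_tool [ -1.7 141.2   4.7] w [0.005 0.001 0.001]
```

View pics/s4.png

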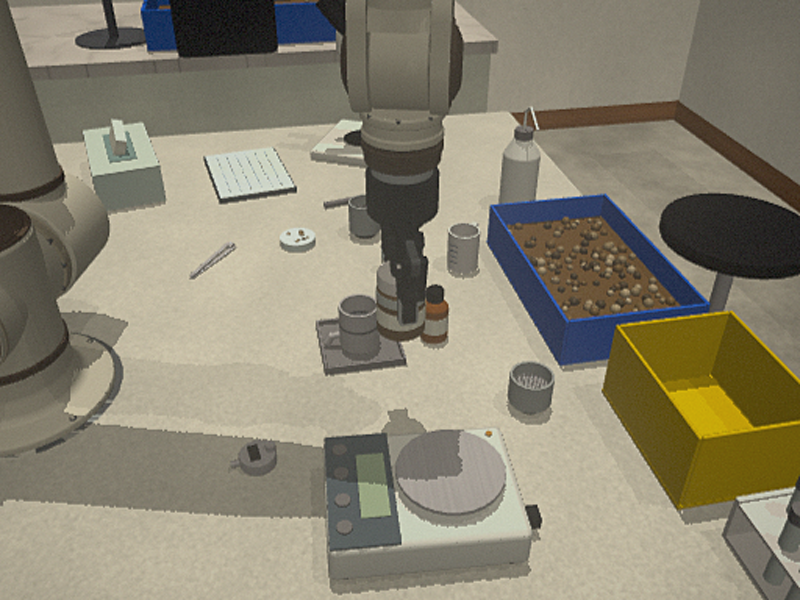

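Jar held upright over its place (col 400, row 300); bottle stands at (435, 315). Going down.

Call:
step_arm(
  targets="-2 35 4 0 0 0 45;0 40 0 0 0 0 45;0 35 0 0 0 0 45;0 15 0 0 0 0 45;0 0 0 0 0 0 45",
)

```text
time_s: 12.1
tool_pos: [0.4802, -0.1439, 0.0388]
eef_rot: [[-0.006, 0.009, -1.0], [1.0, 0.002, -0.006], [0.002, -1.0, -0.009]]
contact_force: [-0.0, -0.2, -0.7]
finger_gap: 0.0545
```

```bash
python3 -c "
from h import *
go(.477,-.148,.0245)"
```

```text
t 12.1 p [ 0.4802 -0.1439  0.0388] theta 90.35 gap 0.0545 F [-0.  -0.2 -0.7] d_tool [-4.1 14.3  3.4] w [0.009 0.006 0.002]
```

Call:
step_arm(
  targets="-4 10 3 0.008 0.006 0 45;0 2 0 0 0 0 45;0 2 0 0 0 0 45;0 0 0 0 0 0 45",
)

```text
time_s: 12.6
tool_pos: [0.4793, -0.1485, 0.0273]
eef_rot: [[-0.0, 0.005, -1.0], [1.0, 0.0, -0.0], [0.0, -1.0, -0.005]]
contact_force: [-1.1, -0.8, 0.1]
finger_gap: 0.0545
```

```bash
python3 -c "
from h import *
go(.477,-.148,.0245)"
```

```text
t 12.6 p [ 0.4793 -0.1485  0.0273] theta 90.0 gap 0.0545 F [-1.1 -0.8  0.1] d_tool [0.5 2.8 2.3] w [0.005 0.    0.   ]
```

Call:
step_arm(
  targets="0 3 2 0.004 0 0 45;0 0 0 0 0 0 45;0 0 0 0 0 0 65;0 0 0 0 0 0 76;0 0 0 0 0 0 76",
)

```text
time_s: 13.22
tool_pos: [0.4778, -0.1487, 0.0252]
eef_rot: [[0.0, 0.002, -1.0], [1.0, -0.0, 0.0], [-0.0, -1.0, -0.002]]
contact_force: [0.5, 0.2, 0.3]
finger_gap: 0.0763
```

Call:
step_arm(
  targets="0 -20 0 0 0 0 76;0 -35 0 0 0 0 76;0 -40 0 0 0 0 76;0 -40 0 0 0 0 85;0 0 0 0 0 0 85",
)

```text
time_s: 13.85
tool_pos: [0.4772, -0.1486, 0.1642]
eef_rot: [[0.0, 0.002, -1.0], [1.0, -0.0, 0.0], [-0.0, -1.0, -0.002]]
contact_force: [0.1, -1.0, -0.4]
finger_gap: 0.085
```

```bash
python3 -c "
from h import *
pic('side','s5')
meas('jar',(.479,-.148),.078)
meas('stain',(.562,.009),.082)
meas('pan',(.5,-.305),.072,R=.07)
meas('beaker',(.655,.185),.068,band=.004)
go(.655,.186,.16);"
```

```text
jar top few 0
jar side 480 mid [ 0.4752 -0.1507] ext [0.053 0.056] z95 0.0786
stain top few 0
stain side 86 mid [0.5601 0.0071] ext [0.023 0.027] z95 0.0823
pan top 1536 mid [ 0.5011 -0.3041] ext [0.113 0.114] z95 0.0763
pan side 3072 mid [ 0.4994 -0.3058] ext [0.115 0.116] z95 0.0727
beaker top 89 mid [0.656  0.1863] ext [0.051 0.051] z95 0.0725
beaker side 72 mid [0.6526 0.1827] ext [0.053 0.052] z95 0.0687
t 13.9 p [ 0.4766 -0.1484  0.1623] theta 90.0 gap 0.0854 F [ 0.5  0.3 -0.1] d_tool [ 334.4    2.4 -178.4] w [-0.001 -0.     0.001]
```

View pics/s5.png

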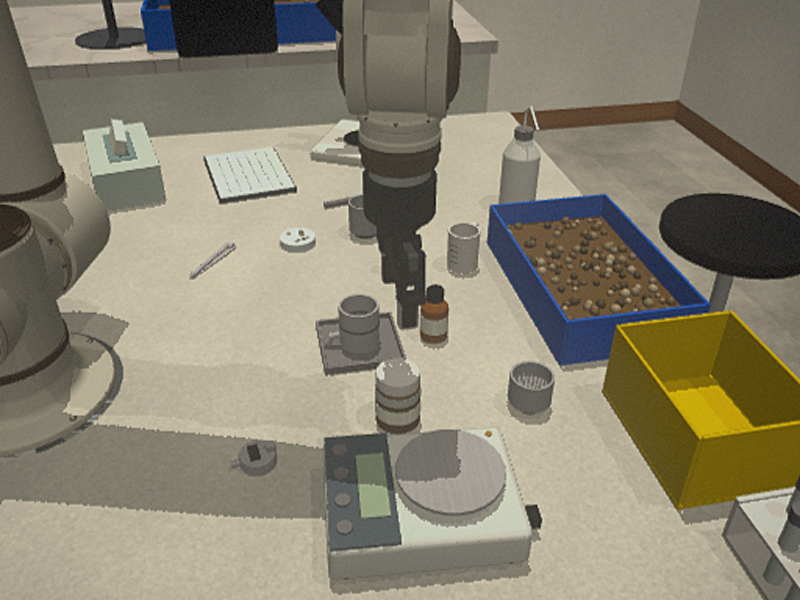

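Jar stands upright between pot and balance (398, 395); bottle too (435, 315). Next the beaker.

Call:
step_arm(
  targets="47 0 -25 0 0 0 85;47 0 -25 0 0 0 85;47 0 -25 0 0 0 85;47 0 -25 0 0 0 85;47 0 -25 0 0 0 85;47 0 -25 0 0 0 85;47 0 -25 0 0 0 85;0 0 0 0 0 0 85",
)

```text
time_s: 14.9
tool_pos: [0.6539, 0.1898, 0.1482]
eef_rot: [[0.004, -0.014, -1.0], [1.0, -0.002, 0.004], [-0.002, -1.0, 0.014]]
contact_force: [-0.2, -0.2, -0.7]
finger_gap: 0.0853
```

```bash
python3 -c "
from h import *
go(.6545,.185,.025)"
```

```text
t 14.9 p [0.6539 0.1898 0.1482] theta 89.79 gap 0.0853 F [-0.2 -0.2 -0.7] d_tool [ -4.5 123.2  -2.4] w [-0.014 -0.004 -0.002]
```

```bash
python3 -c "
from h import *
P=cloud(np.load('side0.npz')).reshape(-1,3)
for r in((.05,.26),(-.3,-.05)):
  W=P[(P[:,1]>r[0])&(P[:,1]<r[1])&(P[:,0]>.685)&(P[:,0]<.78)]
  for a in np.arange(.685,.78,.01): 
    q=W[(W[:,0]>=a)&(W[:,0]<a+.01)]; print(a.round(3),len(q),q[:,2].max().round(3) if len(q) else '')
"
```

```text
0.685 143 0.003
0.695 169 0.002
0.705 734 0.076
0.715 240 0.077
0.725 24 0.074
0.735 71 0.074
0.745 212 0.076
0.755 209 0.075
0.765 201 0.074
0.775 102 0.072
0.685 370 0.002
0.695 415 0.003
0.705 639 0.075
0.715 565 0.075
0.725 495 0.075
0.735 513 0.075
0.745 2588 0.113
0.755 218 0.111
0.765 204 0.11
0.775 104 0.109
```

Call:
step_arm(
  targets="-4 15 0 -0.014 -0.004 0 85;0 25 0 0 0 0 85;0 0 0 0 0 0 85",
)

```text
time_s: 15.28
tool_pos: [0.6518, 0.1844, 0.1033]
eef_rot: [[-0.001, -0.005, -1.0], [1.0, -0.004, -0.001], [-0.004, -1.0, 0.005]]
contact_force: [-0.3, -0.4, 0.2]
finger_gap: 0.0849
```

```bash
python3 -c "
from h import *
go(.6545,.185,.025)"
```

```text
t 15.28 p [0.6518 0.1844 0.1033] theta 90.05 gap 0.0849 F [-0.3 -0.4  0.2] d_tool [ 1.  78.3 -3.1] w [-0.005  0.001 -0.004]
```

Tray is 76 mm high from x≈0.705, below the gripper body; clear.

Call:
step_arm(
  targets="1 25 -3 -0.005 0 -0.004 85;0 30 0 0 0 0 85;0 12 0 0 0 0 85;0 0 0 0 0 0 85",
)

```text
time_s: 15.78
tool_pos: [0.6553, 0.1833, 0.0385]
eef_rot: [[0.001, 0.003, -1.0], [1.0, 0.0, 0.001], [0.0, -1.0, -0.003]]
contact_force: [0.6, 0.0, -0.0]
finger_gap: 0.085
```

```bash
python3 -c "
from h import *
go(.6545,.185,.025)"
```

```text
t 15.78 p [0.6553 0.1833 0.0385] theta 89.93 gap 0.085 F [ 0.6  0.  -0. ] d_tool [ 1.7 13.5  0.9] w [ 0.003 -0.001  0.   ]
```

Call:
step_arm(
  targets="2 13 1 0.003 0 0 85;0 0 0 0 0 0 70;0 0 0 0 0 0 45;0 0 0 0 0 0 45;0 0 0 0 0 0 45;0 0 0 0 0 0 45",
)

```text
time_s: 16.52
tool_pos: [0.6559, 0.1859, 0.0286]
eef_rot: [[0.001, 0.004, -1.0], [1.0, 0.002, 0.001], [0.002, -1.0, -0.004]]
contact_force: [-0.3, -0.3, -1.0]
finger_gap: 0.0514
```

```bash
python3 -c "
from h import *
go(.5,-.305,.2)"
```

```text
t 16.52 p [0.6559 0.1859 0.0286] theta 89.92 gap 0.0514 F [-0.3 -0.3 -1. ] d_tool [-490.8 -172.8  154.6] w [ 0.004 -0.001  0.002]
```

Call:
step_arm(
  targets="0 -25 0 0 0 0 40;0 -50 0 0 0 0 40;0 -50 0 0 0 0 40;0 -40 0 0 0 0 40;-40 0 13 0 0 0 40;-48 0 15 0 0 0 40;-48 0 15 0 0 0 40;-48 0 15 0 0 0 40",
)

```text
time_s: 17.52
tool_pos: [0.5959, 0.0001, 0.1967]
eef_rot: [[-0.005, 0.003, -1.0], [1.0, 0.001, -0.005], [0.001, -1.0, -0.003]]
contact_force: [0.0, -1.1, -0.8]
finger_gap: 0.0511
```

Call:
step_arm(
  targets="-48 0 15 0 0 0 40;-48 0 15 0 0 0 40;-48 0 15 0 0 0 40;-48 0 15 0 0 0 40;-48 0 15 0 0 0 40;-46 0 13 0 0 0 40;-10 0 0 0 0 0 40;0 0 0 0 0 0 40",
)

```text
time_s: 18.52
tool_pos: [0.5038, -0.3079, 0.1963]
eef_rot: [[-0.001, 0.004, -1.0], [1.0, 0.001, -0.001], [0.001, -1.0, -0.004]]
contact_force: [0.2, 0.2, -1.0]
finger_gap: 0.0517
```

```bash
python3 -c "
from h import *
go(.5005,-.304,.1015)"
```

```text
t 18.52 p [ 0.5038 -0.3079  0.1963] theta 90.04 gap 0.0517 F [ 0.2  0.2 -1. ] d_tool [ 3.8 94.8  3.7] w [0.004 0.001 0.001]
```

Call:
step_arm(
  targets="4 25 3 0.004 0 0 40;0 30 0 0 0 0 40;0 20 0 0 0 0 40;0 8 0 0 0 0 40;0 0 0 0 0 0 40",
)

```text
time_s: 19.15
tool_pos: [0.5036, -0.2979, 0.1122]
eef_rot: [[-0.007, 0.001, -1.0], [1.0, 0.001, -0.007], [0.001, -1.0, -0.001]]
contact_force: [-1.3, -0.2, -0.5]
finger_gap: 0.0511
```

```bash
python3 -c "
from h import *
go(.501,-.304,.101)"
```

```text
t 19.15 p [ 0.5036 -0.2979  0.1122] theta 90.41 gap 0.0511 F [-1.3 -0.2 -0.5] d_tool [-6.1 11.2  2.6] w [0.001 0.007 0.001]
```

Call:
step_arm(
  targets="-6 7 2 0 0.007 0 40;0 1 0 0 0 0 40;0 1 0 0 0 0 40;0 1 0 0 0 0 40;0 0 0 0 0 0 40",
)

```text
time_s: 19.77
tool_pos: [0.5026, -0.3047, 0.104]
eef_rot: [[0.0, 0.004, -1.0], [1.0, -0.001, 0.0], [-0.001, -1.0, -0.004]]
contact_force: [-0.1, 0.1, -0.7]
finger_gap: 0.0513
```

```bash
python3 -c "
from h import *
go(.501,-.304,.101)"
```

```text
t 19.77 p [ 0.5026 -0.3047  0.104 ] theta 89.99 gap 0.0513 F [-0.1  0.1 -0.7] d_tool [0.7 3.  1.6] w [ 0.004 -0.    -0.001]
```

Call:
step_arm(
  targets="0 3 1 0.004 0 0 40;0 0 0 0 0 0 40;0 0 0 0 0 0 65;0 0 0 0 0 0 85;0 0 0 0 0 0 85",
)

```text
time_s: 20.4
tool_pos: [0.5017, -0.3047, 0.1012]
eef_rot: [[0.0, 0.0, -1.0], [1.0, -0.001, 0.0], [-0.001, -1.0, -0.0]]
contact_force: [-0.6, 0.0, -0.4]
finger_gap: 0.085
```

Call:
step_arm(
  targets="0 -20 0 0 0 0 85;0 -35 0 0 0 0 85;0 -40 0 0 0 0 85;0 0 0 0 0 0 85",
)

```text
time_s: 20.9
tool_pos: [0.5014, -0.3044, 0.1986]
eef_rot: [[0.0, -0.0, -1.0], [1.0, -0.0, 0.0], [-0.0, -1.0, 0.0]]
contact_force: [-0.4, 1.2, -0.2]
finger_gap: 0.0846
```

```bash
python3 -c "
from h import *
pic('side','s6')
meas('beaker',(.501,-.305),.140,band=.005)
go(.6465,-.155,.16);"
```

```text
beaker top few 0
beaker side 268 mid [ 0.4994 -0.3055] ext [0.054 0.053] z95 0.1406
t 20.95 p [ 0.5009 -0.3042  0.1965] theta 89.99 gap 0.0849 F [-0.7 -0.5  0.2] d_tool [ 149.1   36.3 -145.7] w [-0.003 -0.     0.001]
```

View pics/s6.png

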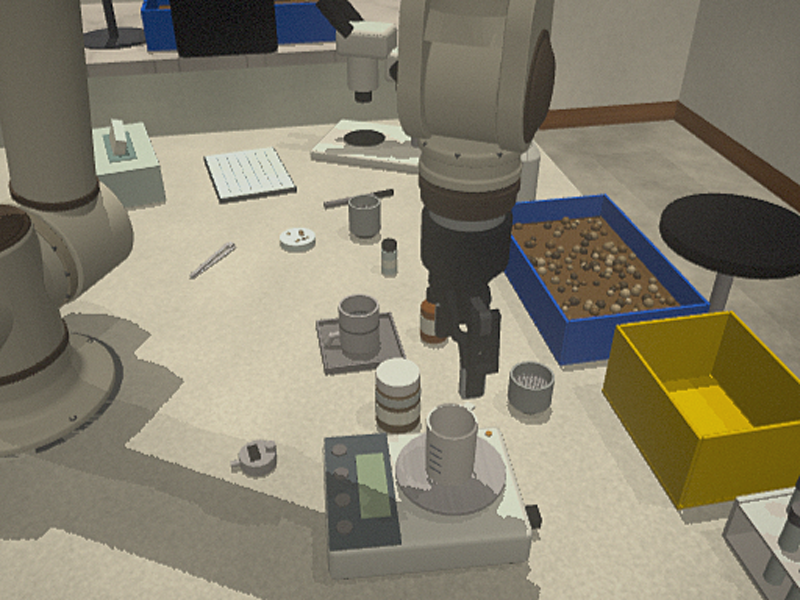

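Beaker stands mid-pan (451, 445), cloud centre (0.499, -0.3055). Next the fine sieve at (530, 385).

Call:
step_arm(
  targets="38 5 -36 0 0 0 85;38 5 -36 0 0 0 85;38 5 -36 0 0 0 85;36 5 -36 0 0 0 85;0 0 0 0 0 0 85",
)

```text
time_s: 21.58
tool_pos: [0.6471, -0.1502, 0.1682]
eef_rot: [[0.003, -0.01, -1.0], [1.0, 0.003, 0.003], [0.003, -1.0, 0.01]]
contact_force: [-0.2, -0.1, -0.5]
finger_gap: 0.0851
```

```bash
python3 -c "
from h import *
go(.6465,-.155,.020)"
```

```text
t 21.57 p [ 0.6471 -0.1502  0.1682] theta 89.82 gap 0.0851 F [-0.2 -0.1 -0.5] d_tool [ -5.2 148.2  -0.9] w [-0.01  -0.003  0.003]
```

Call:
step_arm(
  targets="-5 25 0 -0.01 -0.003 0.003 85;0 40 0 0 0 0 85;0 40 0 0 0 0 85;0 20 0 0 0 0 85;0 0 0 0 0 0 85",
)

```text
time_s: 22.2
tool_pos: [0.6426, -0.1568, 0.0347]
eef_rot: [[0.001, -0.006, -1.0], [1.0, 0.0, 0.001], [0.0, -1.0, 0.006]]
contact_force: [0.0, 0.2, -0.3]
finger_gap: 0.0847
```

```bash
python3 -c "
from h import *
go(.6465,-.155,.020)"
```

```text
t 22.2 p [ 0.6426 -0.1568  0.0347] theta 89.94 gap 0.0847 F [ 0.   0.2 -0.3] d_tool [ 1.8 14.7 -4. ] w [-0.006 -0.001  0.   ]
```

Call:
step_arm(
  targets="2 13 -4 -0.006 0 0 85;0 1 0 0 0 0 80;0 0 0 0 0 0 80",
)

```text
time_s: 22.58
tool_pos: [0.6472, -0.1556, 0.0218]
eef_rot: [[0.002, 0.002, -1.0], [1.0, -0.001, 0.002], [-0.001, -1.0, -0.002]]
contact_force: [-0.6, -0.1, -0.1]
finger_gap: 0.08
```

```bash
python3 -c "
from h import *
go(.6465,-.155,.020)"
```

```text
t 22.57 p [ 0.6472 -0.1556  0.0218] theta 89.9 gap 0.08 F [-0.6 -0.1 -0.1] d_tool [0.6 1.8 0.7] w [ 0.002 -0.002 -0.001]
```

Call:
step_arm(
  targets="0 1 1 0.002 -0.002 0 70;0 0 0 0 0 0 45;0 0 0 0 0 0 45;0 0 0 0 0 0 45;0 0 0 0 0 0 45;0 0 0 0 0 0 45",
)

```text
time_s: 23.32
tool_pos: [0.6469, -0.1556, 0.0223]
eef_rot: [[-0.001, 0.002, -1.0], [1.0, -0.001, -0.001], [-0.001, -1.0, -0.002]]
contact_force: [-0.7, 0.4, -0.2]
finger_gap: 0.0537
```

```bash
python3 -c "
from h import *
go(.4535,.0098,.16)"
```

```text
t 23.32 p [ 0.6469 -0.1556  0.0223] theta 90.04 gap 0.0537 F [-0.7  0.4 -0.2] d_tool [ 165.4 -138.3  193. ] w [ 0.002  0.001 -0.001]
```

Call:
step_arm(
  targets="0 -25 0 0 0 0 40;0 -45 0 0 0 0 40;0 -45 0 0 0 0 40;0 -25 0 0 0 0 40;40 0 48 0 0 0 40;42 0 48 0 0 0 40;42 0 48 0 0 0 40;42 0 48 0 0 0 40",
)

```text
time_s: 24.32
tool_pos: [0.4561, 0.0089, 0.1626]
eef_rot: [[0.004, -0.001, -1.0], [1.0, 0.0, 0.004], [0.0, -1.0, 0.001]]
contact_force: [0.1, 1.6, 0.2]
finger_gap: 0.0536
```

Call:
step_arm(
  targets="0 0 0 0 0 0 40",
)

```text
time_s: 24.45
tool_pos: [0.4537, 0.0107, 0.1632]
eef_rot: [[0.001, -0.001, -1.0], [1.0, 0.001, 0.001], [0.001, -1.0, 0.001]]
contact_force: [1.0, 0.8, -0.3]
finger_gap: 0.0534
```

```bash
python3 -c "
from h import *
go(.4535,.0098,.13)"
```

```text
t 24.45 p [0.4537 0.0107 0.1632] theta 89.96 gap 0.0534 F [ 1.   0.8 -0.3] d_tool [-0.9 33.2  0.2] w [-0.001 -0.001  0.001]
```

Call:
step_arm(
  targets="-1 25 0 0 0 0 40;0 25 0 0 0 0 40;0 8 0 0 0 0 40;0 0 0 0 0 0 40",
)

```text
time_s: 24.95
tool_pos: [0.4554, 0.0094, 0.1053]
eef_rot: [[0.0, 0.003, -1.0], [1.0, 0.0, 0.0], [0.0, -1.0, -0.003]]
contact_force: [0.7, 0.3, -0.4]
finger_gap: 0.0534
```

```bash
python3 -c "
from h import *
c=pic('side','s7',(190,150,270,250))
go(.4535,.0098,.10)
p=observe_p=None
from cell import observe
p=np.array(observe()['tool_pos'])
meas('fine',p[:2],p[2]+.0278,band=.006)
for n,q in dict(pot=(.4522,.0085,.07),).items(): print(n,proj(c,q))
P=cloud(c).reshape(-1,3)
for nm,lo,hi in(('pot',.045,.068),('fine',p[2]-.022+.013,p[2]+.024)):
  W=P[(np.hypot(P[:,0]-.4535,P[:,1]-.01)<.036)&(P[:,2]>lo)&(P[:,2]<hi)&(P[:,1]<.03)]
  f=lambda v:np.hypot(W[:,0]-v[0],W[:,1]-v[1])-.028
  r=least_squares(f,[.453,.01],loss='soft_l1',f_scale=.001); print(nm,len(W),r.x.round(4),np.abs(r.fun).mean().round(4))
"
```

```text
t 25.0 p [0.4556 0.0093 0.1057] theta 90.0 gap 0.0537 F [ 0.   0.8 -0. ] d_tool [0.4 5.7 2.1] w [ 0.004 -0.     0.   ]
fine top few 0
fine side 111 mid [0.4547 0.0071] ext [0.055 0.063] z95 0.1383
pot (np.float64(228.87491089930202), np.float64(194.59654677527595))
pot 295 [0.4526 0.0087] 0.0018
fine 312 [0.4559 0.0085] 0.0019
```

View pics/s7.png

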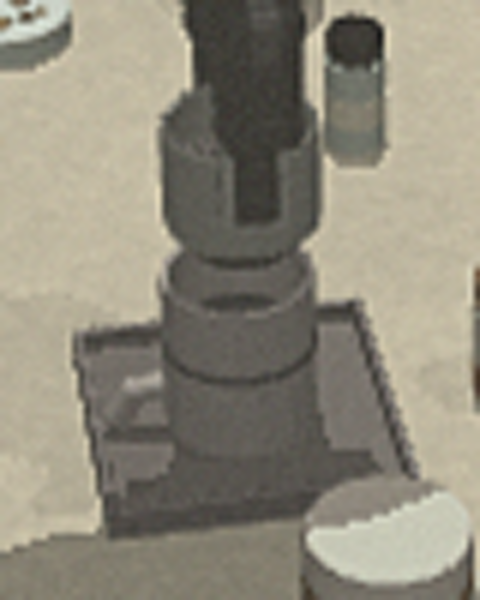

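Sieve is about 2–3 mm too far in x over the pot, y agrees. Correct and lower.

Call:
step_arm(
  targets="0 2 3 0.004 0 0 40;0 0 0 0 0 0 40",
)

```text
time_s: 25.25
tool_pos: [0.4532, 0.0092, 0.1049]
eef_rot: [[0.0, 0.001, -1.0], [1.0, 0.0, 0.0], [0.0, -1.0, -0.001]]
contact_force: [-0.2, 0.5, -0.6]
finger_gap: 0.0535
```

```bash
python3 -c "
from h import *
go(.453,.0096,.0822)"
```

```text
t 25.25 p [0.4532 0.0092 0.1049] theta 89.98 gap 0.0535 F [-0.2  0.5 -0.6] d_tool [ 0.4 22.7  0.3] w [ 0.001 -0.     0.   ]
```

Call:
step_arm(
  targets="0 6 0 0 0 0 40;0 5 1 0 0 0 40;0 0 0 0 0 0 40",
)

```text
time_s: 25.62
tool_pos: [0.4524, 0.0092, 0.0935]
eef_rot: [[0.0, 0.002, -1.0], [1.0, 0.0, 0.0], [0.0, -1.0, -0.002]]
contact_force: [-0.6, 0.8, -0.3]
finger_gap: 0.0537
```

```bash
python3 -c "
from h import *
go(.453,.0096,.0822)"
```

```text
t 25.62 p [0.4524 0.0092 0.0935] theta 89.98 gap 0.0537 F [-0.6  0.8 -0.3] d_tool [ 0.4 11.3 -0.6] w [ 0.002 -0.     0.   ]
```

Call:
step_arm(
  targets="0 4 0 0 0 0 40;0 3 0 0 0 0 40;0 2 0 0 0 0 40;0 0 0 0 0 0 40",
)

```text
time_s: 26.12
tool_pos: [0.4526, 0.0092, 0.0842]
eef_rot: [[0.0, 0.003, -1.0], [1.0, 0.0, 0.0], [0.0, -1.0, -0.003]]
contact_force: [-0.9, -0.0, 1.5]
finger_gap: 0.0538
```

```bash
python3 -c "
from h import *
go(.453,.0096,.0822)"
```

```text
t 26.12 p [0.4526 0.0092 0.0842] theta 89.98 gap 0.0538 F [-0.9 -0.   1.5] d_tool [ 0.4  2.  -0.4] w [ 0.003 -0.     0.   ]
```

Call:
step_arm(
  targets="0 2 0 0 0 0 40;0 1 0 0 0 0 40;0 0 0 0 0 0 40",
)

```text
time_s: 26.5
tool_pos: [0.4529, 0.0092, 0.0844]
eef_rot: [[0.0, 0.005, -1.0], [1.0, 0.0, 0.0], [0.0, -1.0, -0.005]]
contact_force: [-0.3, -0.3, -0.3]
finger_gap: 0.0537
```

```bash
python3 -c "
from h import *
go(.453,.0096,.0822);pic('side','s8',(190,150,270,250))"
```

```text
t 26.5 p [0.4529 0.0092 0.0844] theta 89.99 gap 0.0537 F [-0.3 -0.3 -0.3] d_tool [ 0.4  2.2 -0.1] w [ 0.005 -0.     0.   ]
```

View pics/s8.png

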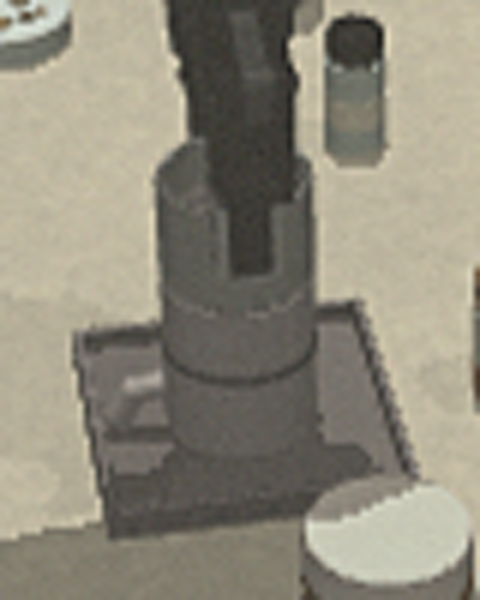

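The spigot is inside the bore; the joint line (rows 300–315) is closed. Release.

Call:
step_arm(
  targets="0 2 0 0.004 0 0 40;0 0 0 0 0 0 50;0 0 0 0 0 0 60;0 0 0 0 0 0 75;0 0 0 0 0 0 85;0 0 0 0 0 0 85",
)

```text
time_s: 27.3
tool_pos: [0.4531, 0.0092, 0.0834]
eef_rot: [[0.0, 0.002, -1.0], [1.0, 0.0, 0.0], [0.0, -1.0, -0.002]]
contact_force: [-0.5, -0.0, -0.2]
finger_gap: 0.085
```

Call:
step_arm(
  targets="0 -15 0 0 0 0 85;0 -35 0 0 0 0 85;0 -40 0 0 0 0 85;0 -30 0 0 0 0 85;0 0 0 0 0 0 85",
)

```text
time_s: 27.92
tool_pos: [0.4527, 0.0092, 0.211]
eef_rot: [[0.0, 0.004, -1.0], [1.0, 0.0, 0.0], [0.0, -1.0, -0.004]]
contact_force: [1.1, -0.5, -0.7]
finger_gap: 0.0847
```

```bash
python3 -c "
from h import *
c=pic('side','s9',(190,150,270,250))
meas('fine',(.453,.009),.110,band=.006)
go(.513,.322,.18)
P=cloud(c).reshape(-1,3)
for nm,lo,hi in(('pot',.045,.068),('fine',.074,.106)):
  W=P[(np.hypot(P[:,0]-.4535,P[:,1]-.01)<.036)&(P[:,2]>lo)&(P[:,2]<hi)&(P[:,1]<.03)]
  f=lambda v:np.hypot(W[:,0]-v[0],W[:,1]-v[1])-.028
  r=least_squares(f,[.453,.01],loss='soft_l1',f_scale=.001); print(nm,len(W),r.x.round(4),np.abs(r.fun).mean().round(4))
"
```

```text
fine top few 0
fine side 193 mid [0.4528 0.0077] ext [0.055 0.057] z95 0.1119
t 27.98 p [0.4523 0.0092 0.2097] theta 89.99 gap 0.0847 F [-0.3  0.  -0.3] d_tool [312.8  29.9 -60.5] w [ 0.002 -0.     0.   ]
pot 231 [0.4526 0.0092] 0.0011
fine 451 [0.4528 0.0087] 0.0029
```

View pics/s9.png

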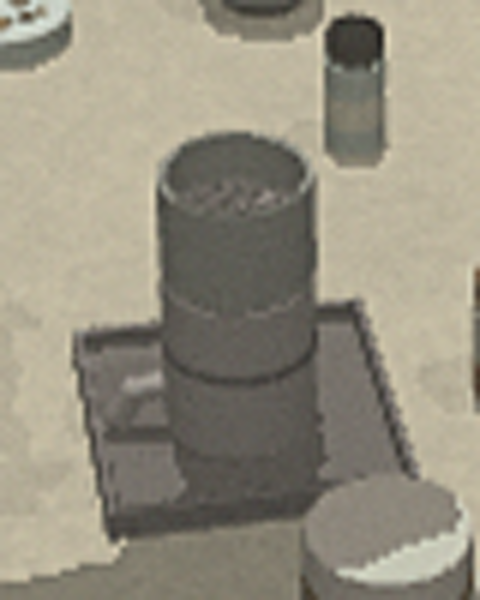

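Fine sieve is upright and seated visually (rim at rows 135–205, joint at 310). Check rim height and tilt, then go for the coarse sieve.

```bash
cat >> h.py <<'E'
def rim(c0,h,n="side",R0=.0235,R1=.030):
    P=cloud(np.load("last_%s.npz"%n)).reshape(-1,3);P=P[~np.isnan(P[:,0])]
    d=P[:,:2]-c0;r=np.hypot(*d.T);a=np.arctan2(d[:,1],d[:,0])
    for k in range(8):
        m=(r>R0)&(r<R1)&(abs(P[:,2]-h)<.012)&(np.floor((a+np.pi)/(np.pi/4)).astype(int)%8==k)
        if m.sum()>3: print(int(-180+45*k+22),m.sum(),"zmax",np.sort(P[m,2])[-3:].round(4),end="; ")
    print()
E
python3 -c "
from h import *
rim((.4527,.0085),.110)
import shutil
shutil.copy('last_side.npz','x.npz');shutil.copy('side0.npz','last_side.npz')
rim((.4522,.0085),.070); rim((.6452,-.1568),.05);shutil.copy('x.npz','last_side.npz')"
```

```text
-158 35 zmax [0.112  0.112  0.1122]; -113 56 zmax [0.1114 0.1114 0.1117]; -68 50 zmax [0.1116 0.1118 0.1119]; -23 23 zmax [0.1116 0.1121 0.1132]; 22 29 zmax [0.1115 0.1115 0.1119]; 67 43 zmax [0.1114 0.1115 0.1121]; 112 39 zmax [0.1115 0.1119 0.1125]; 157 18 zmax [0.1113 0.1119 0.1119]; 
-158 24 zmax [0.0685 0.0688 0.0695]; -113 48 zmax [0.0697 0.0698 0.0699]; -68 45 zmax [0.0695 0.0696 0.0706]; -23 14 zmax [0.069  0.0692 0.0704]; 22 22 zmax [0.0683 0.0686 0.0689]; 67 36 zmax [0.0693 0.0695 0.0702]; 112 28 zmax [0.069  0.0692 0.0697]; 157 19 zmax [0.0696 0.0703 0.0705]; 
-158 43 zmax [0.0503 0.0504 0.0506]; -113 53 zmax [0.05   0.0507 0.0509]; -68 40 zmax [0.0491 0.0494 0.0508]; -23 22 zmax [0.0509 0.051  0.051 ]; 22 40 zmax [0.0493 0.0499 0.0507]; 67 51 zmax [0.0498 0.0498 0.05  ]; 112 34 zmax [0.0488 0.0496 0.05  ]; 157 21 zmax [0.0494 0.0498 0.0503];
```

Call:
step_arm(
  targets="50 3 -9 0 0 0 85;50 3 -10 0 0 0 85;50 3 -10 0 0 0 85;50 3 -10 0 0 0 85;50 3 -10 0 0 0 85;50 3 -9 0 0 0 85;10 0 0 0 0 0 85;0 0 0 0 0 0 85",
)

```text
time_s: 28.98
tool_pos: [0.5101, 0.3267, 0.184]
eef_rot: [[0.003, -0.005, -1.0], [1.0, -0.005, 0.003], [-0.005, -1.0, 0.005]]
contact_force: [0.1, -0.2, -0.7]
finger_gap: 0.0853
```

```bash
python3 -c "
from h import *
go(.513,.3218,.031)"
```

```text
t 28.98 p [0.5101 0.3267 0.184 ] theta 89.8 gap 0.0853 F [ 0.1 -0.2 -0.7] d_tool [ -4.2 153.   -3.8] w [-0.005 -0.003 -0.005]
```

Call:
step_arm(
  targets="-4 25 -4 -0.005 -0.003 -0.005 85;0 40 0 0 0 0 85;0 40 0 0 0 0 85;0 25 0 0 0 0 85;0 0 0 0 0 0 85",
)

```text
time_s: 29.6
tool_pos: [0.5139, 0.3154, 0.0518]
eef_rot: [[0.006, 0.001, -1.0], [1.0, -0.001, 0.006], [-0.001, -1.0, -0.001]]
contact_force: [0.5, -0.4, 0.5]
finger_gap: 0.0849
```

```bash
python3 -c "
from h import *
go(.513,.3218,.031)"
```

```text
t 29.6 p [0.5139 0.3154 0.0518] theta 89.65 gap 0.0849 F [ 0.5 -0.4  0.5] d_tool [ 6.4 20.7  1. ] w [ 0.001 -0.006 -0.001]
```

Call:
step_arm(
  targets="6 8 1 0 -0.006 0 85;0 8 0 0 0 0 85;0 3 0 0 0 0 85;0 0 0 0 0 0 85",
)

```text
time_s: 30.1
tool_pos: [0.5145, 0.3216, 0.0354]
eef_rot: [[0.001, 0.005, -1.0], [1.0, 0.002, 0.001], [0.002, -1.0, -0.005]]
contact_force: [0.3, 0.5, 0.5]
finger_gap: 0.0856
```

```bash
python3 -c "
from h import *
go(.513,.3218,.031)"
```

```text
t 30.1 p [0.5145 0.3216 0.0354] theta 89.95 gap 0.0856 F [0.3 0.5 0.5] d_tool [0.2 4.4 1.5] w [ 0.005 -0.001  0.002]
```

Call:
step_arm(
  targets="0 3 2 0.005 0 0 85;0 1 0 0 0 0 70;0 0 0 0 0 0 45;0 0 0 0 0 0 45;0 0 0 0 0 0 45;0 0 0 0 0 0 45;0 0 0 0 0 0 45",
)

```text
time_s: 30.98
tool_pos: [0.5129, 0.3221, 0.0324]
eef_rot: [[0.001, 0.001, -1.0], [1.0, 0.003, 0.001], [0.003, -1.0, -0.001]]
contact_force: [0.2, 0.8, 1.6]
finger_gap: 0.0551
```

```bash
python3 -c "
from h import *
go(.4535,.0098,.22)"
```

```text
t 30.98 p [0.5129 0.3221 0.0324] theta 89.97 gap 0.0551 F [0.2 0.8 1.6] d_tool [-311.8 -188.5   59. ] w [ 0.001 -0.001  0.003]
```

Call:
step_arm(
  targets="0 -25 0 0 0 0 40;0 -55 0 0 0 0 40;0 -55 0 0 0 0 40;0 -55 0 0 0 0 40;-40 0 8 0 0 0 40;-48 0 9 0 0 0 40;-48 0 9 0 0 0 40;-48 0 9 0 0 0 40",
)

```text
time_s: 31.98
tool_pos: [0.4768, 0.1352, 0.226]
eef_rot: [[-0.004, -0.001, -1.0], [1.0, 0.001, -0.004], [0.001, -1.0, 0.001]]
contact_force: [0.4, -0.4, -0.9]
finger_gap: 0.0549
```

Call:
step_arm(
  targets="-48 0 9 0 0 0 40;-48 0 9 0 0 0 40;-25 0 5 0 0 0 40;0 0 0 0 0 0 40",
)

```text
time_s: 32.48
tool_pos: [0.4521, 0.008, 0.2259]
eef_rot: [[-0.001, -0.0, -1.0], [1.0, 0.001, -0.001], [0.001, -1.0, 0.0]]
contact_force: [-0.3, 0.8, -1.0]
finger_gap: 0.0553
```

```bash
python3 -c "
from h import *
go(.453,.0095,.155)"
```

```text
t 32.48 p [0.4521 0.008  0.2259] theta 90.03 gap 0.0553 F [-0.3  0.8 -1. ] d_tool [ 1.5 70.9 -0.9] w [-0.     0.001  0.001]
```

Call:
step_arm(
  targets="1 30 0 0 0 0 40;0 30 0 0 0 0 40;0 8 0 0 0 0 40;0 0 0 0 0 0 40",
)

```text
time_s: 32.98
tool_pos: [0.453, 0.0113, 0.157]
eef_rot: [[-0.002, 0.001, -1.0], [1.0, 0.002, -0.002], [0.002, -1.0, -0.001]]
contact_force: [0.4, -0.2, -0.0]
finger_gap: 0.0551
```

```bash
cat >> h.py <<'E'
def cyl(c,bands,c0=(.4535,.01)):
  P=cloud(c).reshape(-1,3)
  for nm,lo,hi in bands:
    W=P[(np.hypot(P[:,0]-c0[0],P[:,1]-c0[1])<.036)&(P[:,2]>lo)&(P[:,2]<hi)&(P[:,1]<.03)]
    W=W[np.hypot(W[:,0]-c0[0],W[:,1]-c0[1])>.022]
    W=W[W[:,1]<c0[1]-.003]
    f=lambda v:np.hypot(W[:,0]-v[0],W[:,1]-v[1])-.028
    r=least_squares(f,c0,loss='soft_l1',f_scale=.001); print(nm,len(W),r.x.round(4),np.abs(r.fun).mean().round(4))
E
python3 -c "
from h import *
from cell import observe
c=pic('side','s10',(190,120,270,220))
go(.453,.0095,.134)
z=observe()['tool_pos'][2]
cyl(c,(('pot',.045,.068),('fine',.076,.106),('coarse',z-.0324+.014,z+.030)))
"
```

```text
t 33.02 p [0.4532 0.0112 0.1574] theta 90.09 gap 0.0548 F [-0.6  0.1 -1.2] d_tool [-1.8 23.4  0.2] w [0.002 0.002 0.002]
pot 221 [0.4528 0.0093] 0.001
fine 305 [0.453  0.0096] 0.001
coarse 441 [0.4525 0.0111] 0.0016
```

View pics/s10.png

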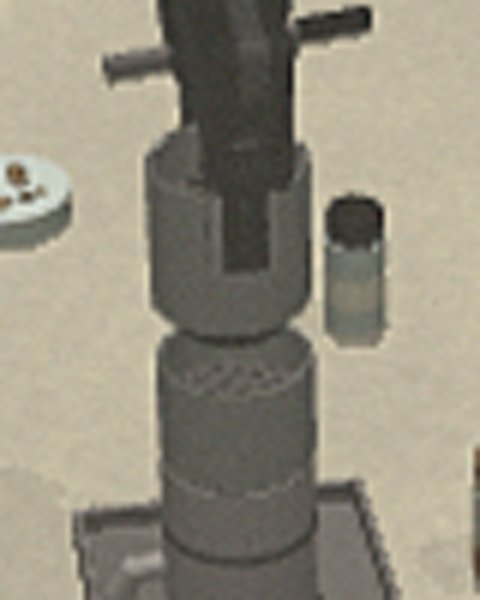

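Coarse is about 1.5 mm to +y and slightly to -x relative to the fine sieve (edges 148–310 over 158–316). Correct, then lower.

Call:
step_arm(
  targets="-2 5 -1 0 0.002 0 40;0 5 0 0 0 0 40;0 0 0 0 0 0 40",
)

```text
time_s: 33.4
tool_pos: [0.4553, 0.0094, 0.1487]
eef_rot: [[0.0, 0.005, -1.0], [1.0, 0.002, 0.0], [0.002, -1.0, -0.005]]
contact_force: [-0.1, 0.6, -0.5]
finger_gap: 0.0552
```

```bash
python3 -c "
from h import *
go(.4538,.0095,.134)"
```

```text
t 33.4 p [0.4553 0.0094 0.1487] theta 89.98 gap 0.0552 F [-0.1  0.6 -0.5] d_tool [ 0.1 14.7  1.6] w [ 0.005 -0.     0.002]
```

Call:
step_arm(
  targets="0 2 1.5 0.005 0 0 40;0 2 0 0 0 0 40;0 2 0 0 0 0 40;0 0 0 0 0 0 40",
)

```text
time_s: 33.9
tool_pos: [0.4537, 0.0093, 0.1426]
eef_rot: [[0.001, -0.0, -1.0], [1.0, 0.002, 0.001], [0.002, -1.0, 0.0]]
contact_force: [1.1, -0.1, -0.4]
finger_gap: 0.0551
```

```bash
python3 -c "
from h import *
go(.4538,.0095,.134)"
```

```text
t 33.9 p [0.4537 0.0093 0.1426] theta 89.97 gap 0.0551 F [ 1.1 -0.1 -0.4] d_tool [ 0.2  8.6 -0.1] w [-0.    -0.001  0.002]
```

Entering the bore (expected at ~0.144) with little side force; continue.

Call:
step_arm(
  targets="0 3 0 0 0 0 40;0 3 0 0 0 0 40;0 2 0 0 0 0 40;0 0 0 0 0 0 40",
)

```text
time_s: 34.4
tool_pos: [0.4545, 0.0092, 0.1366]
eef_rot: [[0.001, 0.003, -1.0], [1.0, 0.002, 0.001], [0.002, -1.0, -0.003]]
contact_force: [0.4, -0.5, -0.7]
finger_gap: 0.0549
```

```bash
python3 -c "
from h import *
go(.4538,.0095,.1335);pic('side','s11',(190,120,270,220))"
```

```text
t 34.4 p [0.4545 0.0092 0.1366] theta 89.97 gap 0.0549 F [ 0.4 -0.5 -0.7] d_tool [0.3 3.1 0.8] w [ 0.003 -0.001  0.002]
```

View pics/s11.png

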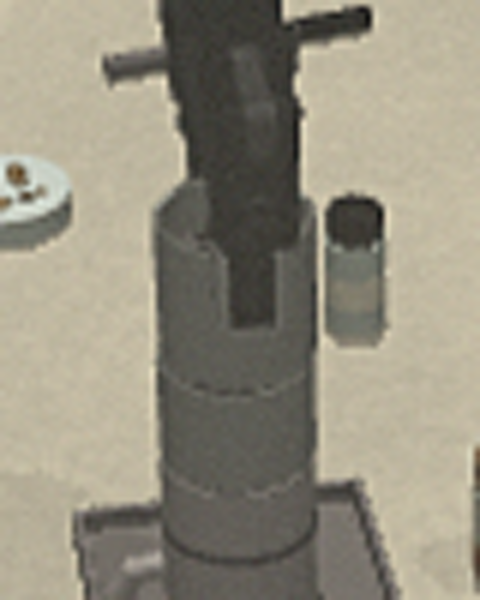

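Nearly home, joint at row 385 with a thin line left. Press down a little and release.

Call:
step_arm(
  targets="0 3 0.5 0.003 0 0.002 40;0 2 0 0 0 0 40;0 1 0 0 0 0 40;0 0 0 0 0 0 40",
)

```text
time_s: 34.95
tool_pos: [0.4552, 0.0092, 0.1364]
eef_rot: [[0.001, 0.008, -1.0], [1.0, -0.001, 0.001], [-0.001, -1.0, -0.008]]
contact_force: [-1.2, -0.0, -1.1]
finger_gap: 0.0551
```

Call:
step_arm(
  targets="0 0 0 0 0 0 50;0 0 0 0 0 0 60;0 0 0 0 0 0 75;0 0 0 0 0 0 85;0 0 0 0 0 0 85",
)

```text
time_s: 35.58
tool_pos: [0.4551, 0.0092, 0.1353]
eef_rot: [[0.001, 0.006, -1.0], [1.0, -0.001, 0.001], [-0.001, -1.0, -0.006]]
contact_force: [-0.5, -0.5, -0.9]
finger_gap: 0.0849
```

Call:
step_arm(
  targets="0 -15 0 0 0 0 85;0 -30 0 0 0 0 85;0 -40 0 0 0 0 85;0 -40 0 0 0 0 85;0 0 0 0 0 0 85",
)

```text
time_s: 36.2
tool_pos: [0.454, 0.0093, 0.2681]
eef_rot: [[0.001, 0.009, -1.0], [1.0, -0.001, 0.001], [-0.001, -1.0, -0.009]]
contact_force: [0.0, -0.9, 0.2]
finger_gap: 0.0849
```

```bash
python3 -c "
from h import *
c=pic('side','s12',(190,120,270,220))
go(.35,.2,.27)
cyl(c,(('pot',.045,.068),('fine',.076,.106),('coarse',.118,.160)))
rim((.4527,.0090),.164)
"
```

```text
t 36.25 p [0.4536 0.0093 0.2665] theta 89.97 gap 0.0848 F [ 0.5  0.1 -0.6] d_tool [190.6  -4.4 103.7] w [ 0.007 -0.001 -0.001]
pot 224 [0.4525 0.0091] 0.0011
fine 308 [0.453  0.0094] 0.001
coarse 462 [0.4549 0.0095] 0.001
-158 32 zmax [0.1673 0.1677 0.168 ]; -113 70 zmax [0.1677 0.1677 0.1689]; -68 63 zmax [0.1674 0.1678 0.168 ]; -23 25 zmax [0.1675 0.168  0.1682]; 22 37 zmax [0.1673 0.1675 0.1678]; 67 57 zmax [0.1677 0.168  0.1684]; 112 29 zmax [0.1664 0.1668 0.1668]; 157 7 zmax [0.1674 0.1677 0.1679];
```

View pics/s12.png

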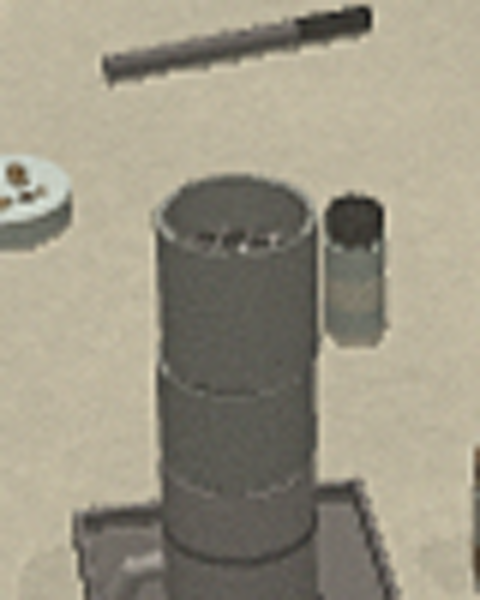

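Call:
step_arm(
  targets="45 0 25 0 0 0 85;45 0 25 0 0 0 85;45 0 25 0 0 0 85;45 0 25 0 0 0 85;45 0 25 0 0 0 85;45 0 25 0 0 0 85;0 0 20 0 0 0 85;0 0 0 0 0 0 85",
)

```text
time_s: 37.25
tool_pos: [0.2773, 0.2862, 0.2593]
eef_rot: [[0.003, -0.0, -1.0], [1.0, -0.005, 0.003], [-0.005, -1.0, 0.0]]
contact_force: [0.2, 0.1, -0.0]
finger_gap: 0.0848
```

```bash
python3 -c "
from h import *
go(.35,.2,.27)
c=pic('side','s13');t=pic('top','t13')
cyl(c,(('pot',.045,.068),('fine',.076,.106),('coarse',.118,.160)))
for a in ('side','top'):
  rim((.4536,.0095),.166,a)
  rim((.5005,-.305),.140,a)
for n,p,h in(('stain',(.561,.009),.082),('jar',(.477,-.148),.078),('beaker',(.5,-.305),.140),('vial',(.532,.193),.055),('dish',(.392,.311),.015),('pan',(.5,-.305),.072),('coarse',(.454,.0095),.166)): meas(n,p,h,R=.07 if n=='pan' else .036)
for nm,A in(('top',t),('side',c)):
  P=cloud(A).reshape(-1,3)
  for r in((.35,.42,-.2,-.05),(.62,.68,-.05,.1),(.56,.6,-.2,-.12)):
    m=(P[:,0]>r[0])&(P[:,0]<r[1])&(P[:,1]>r[2])&(P[:,1]<r[3]);print(nm,np.median(P[m,2]).round(4),end=' ')
"
```

```text
t 37.25 p [0.2773 0.2862 0.2593] theta 89.83 gap 0.0848 F [ 0.2  0.1 -0. ] d_tool [-86.  -10.3 -72.9] w [-0.    -0.003 -0.005]
pot 227 [0.4526 0.0093] 0.0009
fine 313 [0.4528 0.0095] 0.001
coarse 453 [0.4549 0.0095] 0.0009
-158 32 zmax [0.1671 0.1672 0.1682]; -113 52 zmax [0.1674 0.1675 0.1677]; -68 52 zmax [0.1675 0.1678 0.1683]; -23 21 zmax [0.1673 0.1676 0.1677]; 22 34 zmax [0.1666 0.1675 0.1676]; 67 44 zmax [0.1672 0.1675 0.1686]; 112 24 zmax [0.166  0.1661 0.1677]; 157 9 zmax [0.1665 0.167  0.1673]; 
-158 61 zmax [0.1396 0.1398 0.1409]; -113 85 zmax [0.14   0.14   0.1402]; -68 55 zmax [0.1399 0.1402 0.1406]; -23 10 zmax [0.1381 0.1397 0.1397]; 22 17 zmax [0.1397 0.1402 0.1406]; 67 12 zmax [0.1395 0.1397 0.1409]; 112 35 zmax [0.1398 0.1401 0.1405]; 157 27 zmax [0.1399 0.1401 0.1409]; 
-113 7 zmax [0.1719 0.1721 0.1723]; -68 12 zmax [0.1704 0.1709 0.1714]; -23 13 zmax [0.1691 0.1703 0.1707]; 22 12 zmax [0.1693 0.1709 0.1712]; 67 12 zmax [0.1711 0.1715 0.1717]; 112 14 zmax [0.1708 0.1713 0.1713]; 157 4 zmax [0.1683 0.1689 0.1693]; 
-158 6 zmax [0.1415 0.1419 0.1452]; -23 4 zmax [0.
[... 419 characters left out ...]
ker top 126 mid [ 0.5014 -0.3029] ext [0.054 0.049] z95 0.1439
beaker side 351 mid [ 0.4992 -0.3059] ext [0.054 0.053] z95 0.14
vial top 69 mid [0.534  0.1946] ext [0.022 0.023] z95 0.0587
vial side 56 mid [0.5311 0.1916] ext [0.023 0.023] z95 0.055
dish top 405 mid [0.3939 0.3122] ext [0.06 0.06] z95 0.0189
dish side 248 mid [0.3925 0.3095] ext [0.06  0.063] z95 0.0159
pan top 1201 mid [ 0.5011 -0.3043] ext [0.113 0.114] z95 0.0782
pan side 2211 mid [ 0.4994 -0.3079] ext [0.115 0.114] z95 0.0754
coarse top 104 mid [0.4572 0.0103] ext [0.052 0.052] z95 0.1716
coarse side 247 mid [0.4549 0.0076] ext [0.055 0.06 ] z95 0.1676
top 0.001 top 0.0011 top 0.0009 side -0.0009 side -0.0011 side -0.001
```

View pics/t13.png

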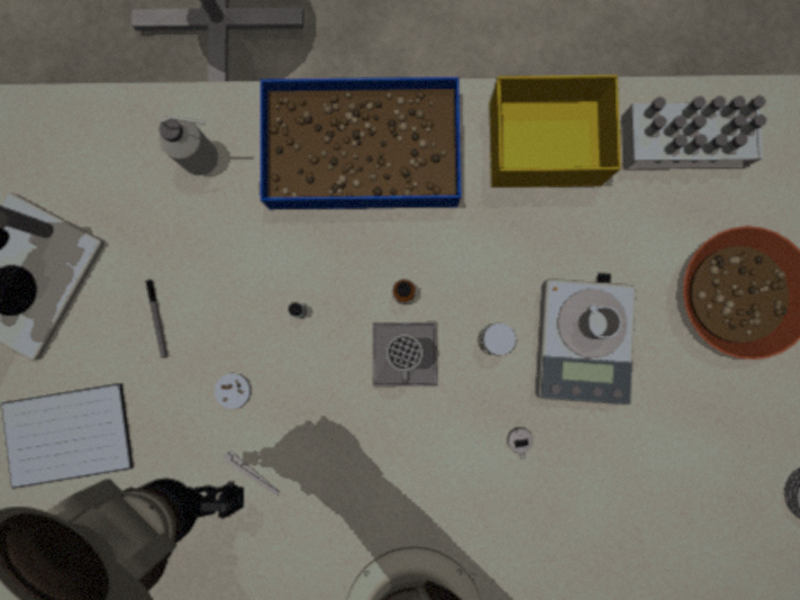

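View pics/s13.png

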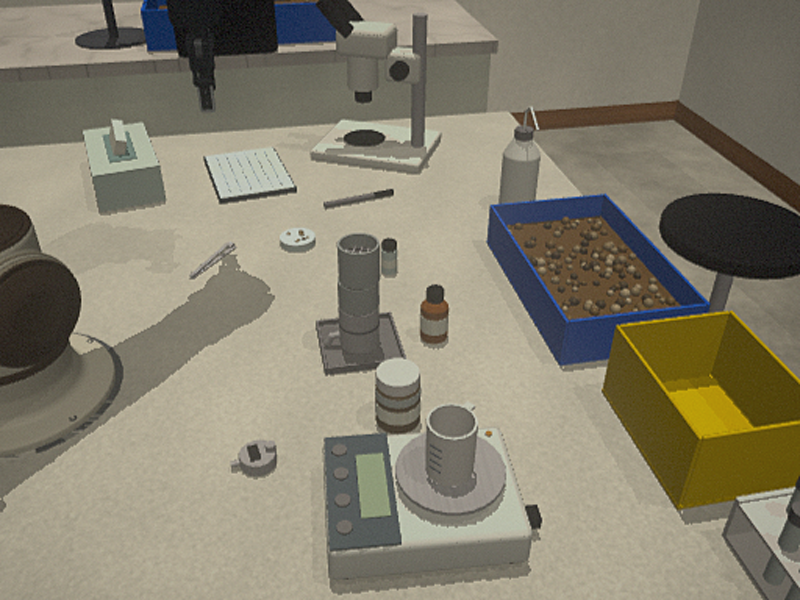

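All is in place, but both cameras put the coarse rim at ~0.167 where 0.164 is nominal (level, inside tolerance). I'll press gently on the rim with the two fingertips, set 47 mm apart, to make sure it is home.

Call:
step_arm(
  targets="-45 0 -28 0 0 0 48;-45 0 -28 0 0 0 48;-45 0 -28 0 0 0 48;-45 0 -28 0 0 0 48;-45 0 -28 0 0 0 48;-45 0 -28 0 0 0 48;-5 0 -5 0 0 0 48;0 0 0 0 0 0 48",
)

```text
time_s: 38.35
tool_pos: [0.4581, -0.0057, 0.2579]
eef_rot: [[0.014, -0.001, -1.0], [1.0, -0.005, 0.014], [-0.005, -1.0, 0.001]]
contact_force: [-0.0, -0.5, 0.5]
finger_gap: 0.048
```

```bash
python3 -c "
from h import *
go(.4565,.0095,.185)"
```

```text
t 38.35 p [ 0.4581 -0.0057  0.2579] theta 89.18 gap 0.048 F [-0.  -0.5  0.5] d_tool [15.6 72.8  1.7] w [-0.001 -0.014 -0.005]
```

Call:
step_arm(
  targets="15 25 1.5 0 -0.014 -0.005 48;0 30 0 0 0 0 48;0 12 0 0 0 0 48;0 0 0 0 0 0 48",
)

```text
time_s: 38.85
tool_pos: [0.4557, 0.0117, 0.1903]
eef_rot: [[-0.002, 0.001, -1.0], [1.0, 0.0, -0.002], [0.0, -1.0, -0.001]]
contact_force: [-0.3, -0.4, 0.4]
finger_gap: 0.0479
```

```bash
python3 -c "
from h import *
go(.4555,.0095,.173);pic('side','s14',(190,100,270,200))"
```

```text
t 38.85 p [0.4557 0.0117 0.1903] theta 90.13 gap 0.0479 F [-0.3 -0.4  0.4] d_tool [-2.2 17.3  0.3] w [0.001 0.002 0.   ]
```

View pics/s14.png

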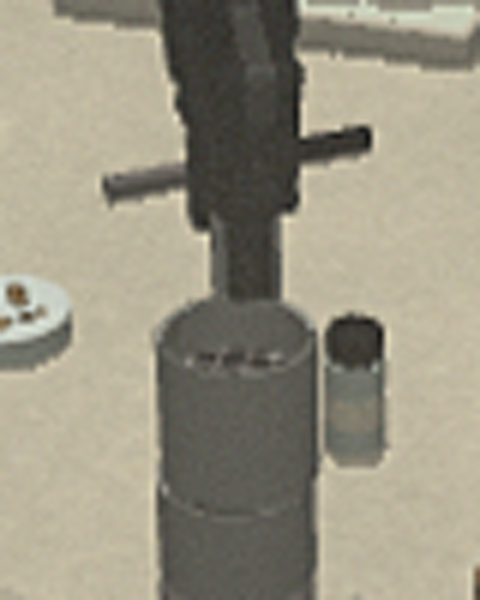

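The finger is over the sieve axis in x (col 250 over 238 at its height). Down in small rows, watching the force.

Call:
step_arm(
  targets="-2 6 0 0 0.002 0 48;0 4 0 0 0 0 48;0 3 0 0 0 0 48",
)

```text
time_s: 39.28
tool_pos: [0.4569, 0.0096, 0.1793]
eef_rot: [[-0.0, 0.005, -1.0], [1.0, 0.0, -0.0], [0.0, -1.0, -0.005]]
contact_force: [-0.3, 0.7, -0.5]
finger_gap: 0.0477
```

Call:
step_arm(
  targets="0 3 0 0 0 0 48;0 3 0 0 0 0 48",
)

```text
time_s: 39.52
tool_pos: [0.4571, 0.0095, 0.1731]
eef_rot: [[0.0, 0.005, -1.0], [1.0, 0.0, 0.0], [0.0, -1.0, -0.005]]
contact_force: [-0.3, 0.4, 1.0]
finger_gap: 0.0481
```

Call:
step_arm(
  targets="0 3 2 0 0 0 48;0 3 0 0 0 0 48",
)

```text
time_s: 39.78
tool_pos: [0.4549, 0.0095, 0.1666]
eef_rot: [[0.0, 0.005, -1.0], [1.0, 0.0, 0.0], [0.0, -1.0, -0.005]]
contact_force: [0.0, 0.4, -0.7]
finger_gap: 0.0477
```

Call:
step_arm(
  targets="0 3 0 0 0 0 48",
)

```text
time_s: 39.9
tool_pos: [0.4554, 0.0095, 0.165]
eef_rot: [[0.0, 0.007, -1.0], [1.0, 0.0, 0.0], [0.0, -1.0, -0.007]]
contact_force: [-5.4, -0.3, 26.3]
finger_gap: 0.0482
```

Call:
step_arm(
  targets="0 2 0 0 0 0 48",
)

```text
time_s: 40.02
tool_pos: [0.456, 0.0095, 0.1652]
eef_rot: [[0.0, 0.011, -1.0], [1.0, 0.0, 0.0], [0.0, -1.0, -0.011]]
contact_force: [-5.2, -0.1, 19.7]
finger_gap: 0.0478
```

Call:
step_arm(
  targets="0 2 0 0 0 0 48",
)

```text
time_s: 40.15
tool_pos: [0.4564, 0.0095, 0.1654]
eef_rot: [[0.0, 0.014, -1.0], [1.0, 0.0, 0.0], [0.0, -1.0, -0.014]]
contact_force: [-4.5, -0.4, 16.1]
finger_gap: 0.0479
```

```bash
python3 -c "
from h import *
go(.4555,.0095,.173);c=pic('side','s15',(190,100,270,200))
cyl(c,(('pot',.045,.068),('fine',.076,.106),('coarse',.118,.160)))
rim((.4536,.0095),.166)"
```

```text
t 40.15 p [0.4564 0.0095 0.1654] theta 89.98 gap 0.0479 F [-4.5 -0.4 16.1] d_tool [ 0.  -7.6  0.8] w [ 0.014 -0.     0.   ]
pot 217 [0.4525 0.0091] 0.0011
fine 303 [0.4535 0.0093] 0.001
coarse 468 [0.4559 0.0096] 0.001
-158 27 zmax [0.1676 0.1677 0.1678]; -113 54 zmax [0.1688 0.1729 0.1779]; -68 43 zmax [0.1673 0.1674 0.1775]; -23 16 zmax [0.167  0.1674 0.1681]; 22 33 zmax [0.1678 0.1678 0.1681]; 112 26 zmax [0.176  0.1764 0.1765]; 157 4 zmax [0.1657 0.166  0.1688];
```

View pics/s15.png

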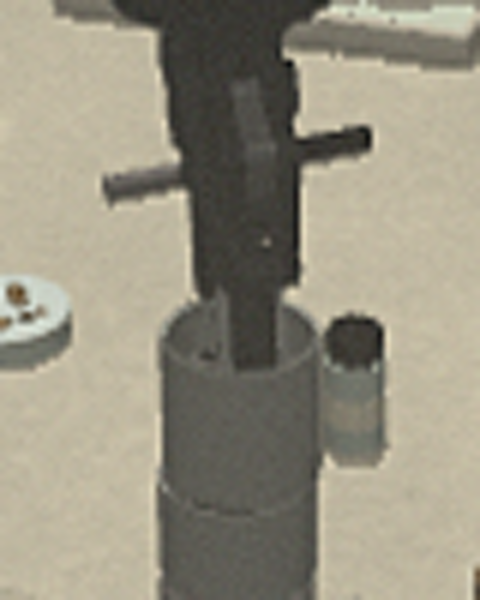

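Under about 20 N the rim height didn't change and it stayed level, so it rests on a hard, flat seat. Retreat straight up.

Call:
step_arm(
  targets="0 -4 0 0 0 0 48;0 -8 0 0 0 0 48;0 -25 0 0 0 0 48;0 -40 0 0 0 0 48;0 -30 20 0 0 0 48;40 0 30 0 0 0 48;45 0 30 0 0 0 60;45 0 30 0 0 0 60",
)

```text
time_s: 41.2
tool_pos: [0.3437, 0.1404, 0.2751]
eef_rot: [[0.007, 0.013, -1.0], [1.0, 0.001, 0.007], [0.001, -1.0, -0.013]]
contact_force: [1.0, 0.7, 0.2]
finger_gap: 0.0599
```

Call:
step_arm(
  targets="45 0 25 0 0 0 60;45 0 20 0 0 0 60;40 0 0 0 0 0 60;0 0 0 0 0 0 60;0 0 0 0 0 0 60;0 0 0 0 0 0 60",
)

```text
time_s: 41.95
tool_pos: [0.2955, 0.2759, 0.2761]
eef_rot: [[0.003, 0.014, -1.0], [1.0, 0.002, 0.003], [0.002, -1.0, -0.014]]
contact_force: [0.4, -0.3, 0.1]
finger_gap: 0.0602
```

```bash
python3 -c "
from h import *
go(.35,.2,.27)
c=pic('side','s16',(180,110,340,270));t=pic('top','t16')
cyl(c,(('pot',.045,.068),('fine',.076,.106),('coarse',.118,.160),('coarse lo',.118,.135),('coarse hi',.145,.163)))
rim((.4545,.0095),.166)
for n,p,h in(('stain',(.561,.009),.082),('jar',(.477,-.148),.078),('beaker',(.5,-.305),.140),('vial',(.532,.193),.055),('dish',(.392,.311),.015),('coarse',(.454,.0095),.166)): meas(n,p,h,R=.036)
"
```

```text
t 41.95 p [0.2955 0.2759 0.2761] theta 89.82 gap 0.0602 F [ 0.4 -0.3  0.1] d_tool [-75.7   6.8 -54.6] w [ 0.014 -0.003  0.002]
pot 222 [0.4527 0.0091] 0.0011
fine 315 [0.4529 0.0092] 0.0009
coarse 456 [0.4549 0.0095] 0.0009
coarse lo 174 [0.4549 0.0095] 0.0009
coarse hi 207 [0.4549 0.0096] 0.001
-158 34 zmax [0.1676 0.1678 0.1678]; -113 59 zmax [0.167  0.1671 0.1689]; -68 55 zmax [0.1668 0.167  0.1675]; -23 23 zmax [0.1678 0.1679 0.1687]; 22 25 zmax [0.1679 0.168  0.1683]; 67 39 zmax [0.1672 0.1674 0.168 ]; 112 22 zmax [0.1666 0.1667 0.1673]; 157 16 zmax [0.1673 0.1675 0.1677]; 
stain top 75 mid [0.562  0.0105] ext [0.024 0.023] z95 0.0862
stain side 85 mid [0.5599 0.0094] ext [0.025 0.031] z95 0.0824
jar top 338 mid [ 0.4783 -0.1474] ext [0.052 0.052] z95 0.082
jar side 479 mid [ 0.4754 -0.1511] ext [0.053 0.055] z95 0.0786
beaker top 123 mid [ 0.5015 -0.3025] ext [0.054 0.05 ] z95 0.1439
beaker side 349 mid [ 0.4996 -0.306 ] ext [0.054 0.053] z95 0.1402
vial top 65 mid [0.534 0.195] ext [0.022 0.022] z95 0.0599
vial side 56 mid [0.5309 0.1913] ext [0.023 0.024] z95 0.055
dish top 411 mid [0.3939 0.3123] ext [0.06 0.06] z95 0.0191
dish side 242 mid [0.3928 0.3083] ext [0.06  0.064] z95 0.016
coarse top 104 mid [0.4572 0.0104] ext [0.052 0.052] z95 0.1716
coarse side 247 mid [0.4546 0.0083] ext [0.055 0.059] z95 0.1678
```

View pics/s16.png

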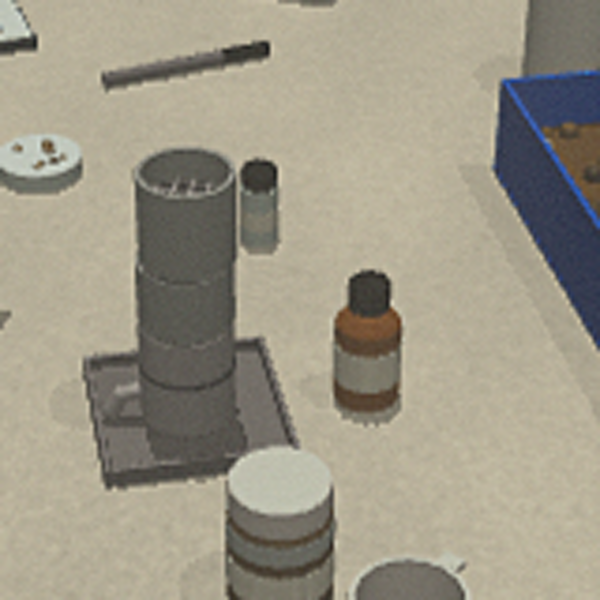

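```bash
python3 -c "
from cell import *
print(finish_job())"
```

```text
the job is handed in; nothing more can be done
None
```

I set up the bench and handed the job in at about 42 s; no verdict was reported. One check disagreed: the sieve stack reads about 3 mm higher than it should.

I placed the stain bottle first, then the jar, the beaker, the fine sieve and the coarse sieve. The last camera checks, with the arm clear of everything, showed:

| Item | Last check | Required |
|---|---|---|
| Fine sieve | axis within 1 mm of the pot, height about 0.022 m in the pot frame | within 8 mm, 0.016–0.024 m |
| Coarse sieve | axis about 2 mm from the fine sieve, height about 0.070 m in the pot frame | within 8 mm, 0.062–0.072 m |
| Beaker | within about 2 mm of the pan centre | within 20 mm |
| Jar | about 157 mm from both the pot and pan axes, at most 25 mm off in x | 105–205 mm, under 55 and 70 mm in x |
| Stain bottle | about 108 mm behind the pot axis, about 1 mm sideways | 72–145 mm, within 30 mm |
| Vial and dish | not visibly moved (within about 2 mm) | pushed no more than 20 mm |

- **Stack height:** both cameras put the coarse rim about 3 mm above its nominal height, roughly 1.5–2 mm at each joint. It is level all round, and pressing the rim with the fingertips at about 20 N did not lower it. I took it as resting on a hard seat, inside the tolerance but with only about 2 mm to spare.
- **Camera agreement:** the two cameras differ by 2–4 mm in position and in height. The positions in the table use their average.

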